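Screw the filler cap back onto the slanted neck of an oil tank

ROBOT

A 7-joint arm with a two-finger parallel gripper is mounted at the origin on a cart in front of the work surface, level with it; the furniture and walls round the work are solid. World frame = base frame: x ahead of the robot, y to its left, z up, the work surface at z = 0. Lengths are in m, angles in rad, forces in N, time in s.
With the tool pointing down it reaches from about 0.4 to 0.85 m from the base axis. Payload 4.5 kg.
Tool frame: the origin (TCP) lies between the finger pads; the fingertips stand r.finger_overhang ahead of it and the grasp point (between the pads) lies 8 mm behind it (r.finger_overhang is the distance from the TCP to the fingertips, in m); z points along the fingers, x is the direction in which the jaws open and shut, and the axes are right-handed (so a half turn about z gives the same grasp; the last joint's range is limited). The gripper opens to 88 mm and grips with 3 to 60 N. Pads are 18 mm wide; open, the fingers measure 123 mm over their backs; the gripper's body (75 mm by 187 mm) begins 45 mm behind the grasp point.
Start: joints at [-1.182, 0.689, -0.195, 1.565, 0.157, 0.902, -0.215], TCP at [0.217, 0.586, 0.213] pointing down, gripper open.
Joint ranges: [-3.01, 3.01], [-0.46, 2.08], [-1.47, 1.51], [0.13, 2.56], [-1, 4.14], [0.04, 2.09], [-2.66, 2.66]. Speed limits (rad/s): [2.57, 2.57, 3.14, 3.14, 3.14, 3.14, 3.14].

INTERFACE

Orientations are given as a unit quaternion [x, y, z, w].
In Python, from plant import r gives the robot as it stands.
- The arm moves only by the tool move_arm, never from a script. Its argument "targets" is a list that holds one entry, the list of rows, each a list of 7 numbers: the turn, a rotation vector about the world's x, y, z in rad, then the shift along the world's x, y, z in m, then the opening, from 0 (shut) to 1 (fully open). A call has 1 to 5 rows; each row shifts and turns the pose as measured when the row begins; what a row does not reach is not made up. A row lasts 1/10 s, in which the tool goes at most 50 mm and 8.59 degrees, less where a joint would pass 70% of its speed; a pose out of reach is approached as far as the arm can. A call with a gripper value outside its range is refused whole. The fingers move at their own pace and stop on an object; "force" is the grip in N (left out, the last holds). Time passes only in rows, so rows that do not move let the fingers close. It gives the time, the measured TCP pose, the force and the opening at its end, in the units of the state.
- r.get_state(): the state, without advancing time (a new reading comes with each control period).
- r.snapshot(name): name is "scene" or "side" or "wrist"; returns a dict with "frame" (480x640x3 uint8, red, green, blue), "K" (3x3 intrinsics, pixels), "T" (4x4, takes a point from camera to world coordinates). Camera axes: x right, y up, looking along -z (the intrinsics and any distortion apply to the point x, -y, -z); pixel columns grow to the right and rows downward; lengths in m; the calibration is good to about 2 mm. A picture is of the moment at which its call begins. There is no depth.
- r.finish_job(): hands the job in, once; it reports no verdict.
Trained networks look in a picture, given as the dict that the camera call returned (one of the last four; its "shot" number tells which), for a name from the list of things; names that differ only in an ending like _2 or _b are one class to them, and where a whole thing is asked for, a point or a joint stands for the part that bears it (a point fixed in the world has none). Each returns a list of dicts, best first, with "score" (0 to 1); they miss things now and then, are a little off and sometimes report something else, mostly with a low value. They report only what shows in the picture. A call takes as long as a camera call.
- r.find_in(picture, query): "centre" ([row, column] in pixels, amid what is visible of it).
The state is a dict: "clock": time; "q": joint angles; "qd": joint speeds; "joint_torque": joint torques, N m; "tool_pos": TCP position; "eef_rot": TCP orientation; "contact_force": force on the tool from outside, world axes, zero at the start; "moment": the same for the moment, N m; "opening": opening from 0.0 (shut) to 1.0 (fully open).
Only numpy, scipy, OpenCV 4.12 (cv2) and the standard library are available. Lean on these libraries where they do the work, as an engineer would, in place of code of your own. Each camera call takes 0.05 s, during which the arm holds its last target. There are 200 camera calls.

TASK

The little green oil tank has been topped up: set its black filler cap back on the slanted filler neck and screw it on clockwise until it is fully home on the rim, without forcing the threads. It will not screw forward from wherever it happens to land: first feel for the thread starts by turning it gently backward until it drops. Let go of it at the end, and leave the oil bottle, screw jar, spanner and roll of tape where they are.

Things in the scene. Friction and masses are not known exactly. Their poses are not given: they have to be found in the camera images.
- tank: Green steel oil tank, 220 x 160 x 125 mm, fixed to the table by two side feet. Origin at the centre of its underside, z up; its -x side is the front, whose upper part slopes 30 degrees and carries the filler neck.
- neck_mouth (a point): Centre of the rim of the aluminium filler neck, about 125 mm above the table. z is the neck's axis and points out of it, 30 degrees from vertical towards the tank's front. The neck is 40 mm across (rim chamfered to 36 mm) and is fixed; the slope lies 30 mm below. Home: cap_center 7 mm above this point along z, the cap's ceiling on the rim; about 1 N m is tight.
- thread_top (a point): On the neck's axis 6.6 mm below the rim, level with the starts of three threads 120 degrees apart, 50 mm across. Each runs clockwise for 66 degrees, descending 4 mm per radian, to an upright stop rib as high as its start; then an open 44 degree gap to the next start. How the threads are clocked differs each time and cannot be read from this point's axes.
- cap_center (a point): Centre (half-way up) of the black filler cap: 62 mm across, 50 mm high, about 0.12 kg, loose on the table, open side down; z points out of its top. A grip bar crosses the top: 56 mm long along x, 16 mm thick along y, 27 mm high; its top is 25 mm above this point, the cap's flat top 2 mm below. Inside it is 53 mm wide and 18 mm deep (ceiling 7 mm below this point).
- cap_lugs (a point): In the cap, 24 mm below cap_center: underside of three unseen lugs, 9 mm long, 3.5 mm high, 43 mm across inside. Along the axis it is at -4 to 0 mm from thread_top riding on threads or ribs (ribs block forward turning); -6 to -8 once turned back, 120 degrees at most, and dropped in the gaps; then forward 60 to 80 degrees, sinking 4 mm per radian (1.5 mm play) to -10.4: home.
- oil_bottle: Brown oil bottle with a red cap, 45 mm across, 119 mm high, standing loose; origin at the centre of its base.
- screw_jar: Jar of screws with an ochre lid, 66 mm across, 74 mm high, standing loose; origin at the centre of its base.
- spanner: Steel open spanner lying loose, 185 mm long (along its y axis), 28 mm wide, 6 mm thick; origin under its middle.
- tape: Roll of masking tape lying loose, 100 mm across, 24 mm high; origin at the centre of its underside.

How it is judged:
By the outcome, as a careful person would: the job done as asked, in the order asked, and still so for the second after the job is handed in, with the robot touching nothing.
It also fails if it takes over 72 s, if anything falls off the work surface, if the arm or the gripper's body presses on something with over 40 N, if the wrist force passes 120 N, or if a joint passes its speed limit or range.

## Working session

There is one attempt and no reset: what is moved stays moved. The work goes in short steps, Python scripts to look and compute and a tool call to move; the robot and the scene stay as the last step left them, time stands still between calls to the robot, and variables do not carry over. Pictures are saved under pics/ and viewed, about 8 in all and at most 12, crops included, and the job is handed in when it is done.

Besides the shell and the picture viewer there is one more tool, called after "Request:" as name(argument=value, ...), one argument or row to a line, values as JSON. move_arm: Moves the arm, as the interface text tells. Its arguments: {"type":"object","properties":{"targets":{"type":"array","items":{"type":"array","items":{"type":"array","items":{"type":"number"}}}},"force":{"type":"number"}},"required":["targets"]}

```bash
ls; mkdir -p pics; python3 - <<'E'
from plant import r
import cv2
print(r.finger_overhang); s=r.get_state(); print({k:(v if isinstance(v,float) else [round(float(x),4) for x in v]) for k,v in s.items() if k not in('qd','joint_torque')})
for n in("scene","side","wrist"):
    p=r.snapshot(n); cv2.imwrite(f"pics/{n}0.png",p["frame"][:,:,::-1])
    print(n,p["K"].round(1).tolist(),p["T"].round(4).tolist(), [k for k in p])
    for q in("tank","neck_mouth","cap_center","oil_bottle","screw_jar","spanner","tape"):
        print(q,[(round(d["score"],2),[round(float(x),1) for x in d["centre"]]) for d in r.find_in(p,q)[:2]])
E
```

```text
pics
0.011
{'clock': 0.0, 'q': [-1.1822, 0.6899, -0.1945, 1.5664, 0.1573, 0.9025, -0.2151], 'tool_pos': [0.2169, 0.5854, 0.2121], 'eef_rot': [0.8208, 0.5713, -0.0007, 0.0006], 'contact_force': [0.2578, 0.1619, 0.1504], 'moment': [-0.0053, -0.0049, -0.02], 'opening': 1.0038025095119885}
scene [[621.8, 0.0, 318.8], [0.0, 621.8, 237.9], [0.0, 0.0, 1.0]] [[0.8233, 0.4282, -0.3726, 0.0738], [-0.5673, 0.6416, -0.5163, -0.7143], [0.018, 0.6364, 0.7712, 1.1632], [0.0, 0.0, 0.0, 1.0]] ['frame', 'K', 'T', 'shot']
tank [(0.67, [269.3, 393.9])]
neck_mouth [(0.67, [259.9, 362.9])]
cap_center [(0.61, [262.0, 251.3])]
oil_bottle [(0.88, [220.7, 301.9]), (0.7, [261.4, 253.5])]
screw_jar [(0.85, [381.0, 346.8])]
spanner [(0.62, [348.4, 288.9])]
tape [(0.9, [220.1, 189.9])]
side [[502.3, 0.0, 312.6], [0.0, 502.3, 244.7], [0.0, 0.0, 1.0]] [[0.911, 0.2796, -0.3031, 0.2801], [-0.4117, 0.5767, -0.7056, -0.7214], [-0.0225, 0.7676, 0.6405, 0.7555], [0.0, 0.0, 0.0, 1.0]] ['frame', 'K', 'T', 'shot']
tank [(0.6, [282.9, 387.7])]
neck_mouth [(0.78, [270.8, 357.3])]
cap_center [(0.7, [269.4, 241.0])]
oil_bottle [(0.78, [234.8, 303.7])]
screw_jar [(0.9, [401.2, 311.8])]
spanner [(0.56, [362.7, 263.5]), (0.54, [235.1, 304.8])]
tape [(0.97, [220.7, 199.2])]
wrist [[361.3, 0.0, 317.2], [0.0, 361.3, 240.4], [0.0, 0.0, 1.0]] [[0.347, -0.9018, -0.2576, 0.151], [0.9379, 0.334, 0.0942, 0.6099], [0.0011, -0.2743, 0.9616, 0.3843], [0.0, 0.0, 0.0, 1.0]] ['frame', 'K', 'T', 'shot']
tank []
neck_mouth []
cap_center []
oil_bottle []
screw_jar []
spanner []
tape [(0.5, [415.4, 155.4])]
```

View pics/scene0.png

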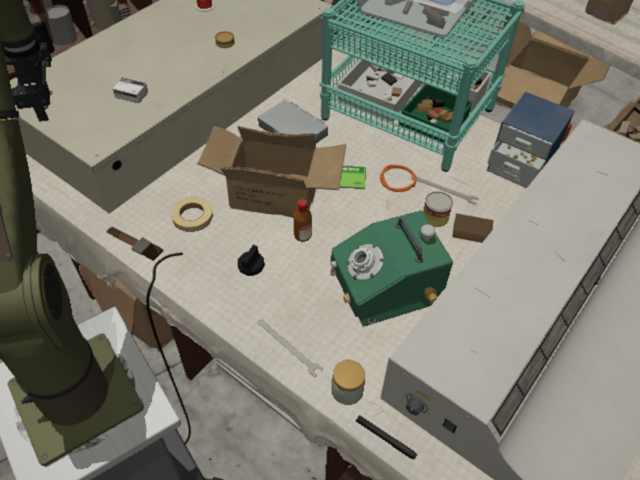

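View pics/side0.png

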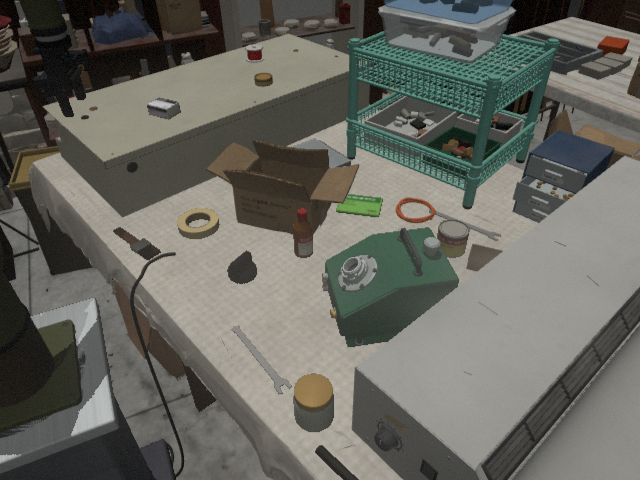

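Scene: cap at about (251,262) with the grip bar towards the upper right, neck at about (365,258), bottle (302,221), tape (191,214), spanner (290,348), jar (348,381). Side: cap (241,268), neck (356,269). The networks agree. Next I triangulate and take enlarged crops.

```bash
cat > h.py <<'E'
import numpy as np, cv2
from plant import r
from scipy.spatial.transform import Rotation as R
def ray(p,rc):
    K,T=np.array(p["K"]),np.array(p["T"]); u=np.linalg.inv(K)@[rc[1],rc[0],1]
    d=T[:3,:3]@(u*[1,-1,-1]); return T[:3,3],d/np.linalg.norm(d)
def proj(p,X):
    K,T=np.array(p["K"]),np.array(p["T"]); c=T[:3,:3].T@(np.array(X)-T[:3,3]); u=K@(c*[1,-1,-1]); return u[:2]/u[2]  # col,row
def tri(rays):
    A=sum(np.eye(3)-np.outer(d,d) for o,d in rays); b=sum((np.eye(3)-np.outer(d,d))@o for o,d in rays)
    X=np.linalg.solve(A,b); return X,[np.linalg.norm((np.eye(3)-np.outer(d,d))@(X-o)) for o,d in rays]
def onz(p,rc,z):
    o,d=ray(p,rc); return o+d*(z-o[2])/d[2]
def st():
    s=r.get_state(); print(round(s["clock"],2),"pos",np.round(s["tool_pos"],4),"F",np.round(s["contact_force"],1),"M",np.round(s["moment"],2),"op",round(s["opening"],3)); M=R.from_quat(s["eef_rot"]).as_matrix(); print("x",M[:,0].round(3),"z",M[:,2].round(3)); print("q",np.round(s["q"],3)); return s
E
python3 - <<'E'
from h import *
S={}
for n in("scene","side"): S[n]=r.snapshot(n)
for q in("neck_mouth","cap_center","tank","oil_bottle","screw_jar"):
    rs=[];c=[]
    for n in S:
        f=r.find_in(S[n],q)
        if f: rs.append(ray(S[n],f[0]["centre"]))
    if len(rs)==2: X,e=tri(rs); print(q,X.round(4),np.round(e,4))
print(onz(S["scene"],(262,251),.022),onz(S["side"],(268,241),.022))
print("spanner",onz(S["scene"],(348,289),0.003),"tape",onz(S["scene"],(214,191),0.012))
a=cv2.resize(S["scene"]["frame"][200:325,220:470],None,fx=3.2,fy=3.2,interpolation=cv2.INTER_CUBIC)[:300]
def crop(n,r0,r1,c0,c1): return cv2.resize(S[n]["frame"][r0:r1,c0:c1],(400,300),interpolation=cv2.INTER_CUBIC)
im=np.vstack([np.hstack([crop("scene",233,293,211,291),crop("scene",214,304,325,445)]),np.hstack([crop("side",238,298,202,282),crop("side",226,316,315,435)])])
cv2.imwrite("pics/c1.png",im[:,:,::-1])
E
```

```text
neck_mouth [ 0.6423 -0.089   0.0795] [0.005 0.005]
cap_center [0.4543 0.0832 0.0228] [0.0019 0.0019]
tank [ 0.6637 -0.1655  0.1086] [0.0021 0.0021]
oil_bottle [0.5915 0.0547 0.0901] [0.0018 0.0018]
screw_jar [ 0.4465 -0.3065  0.0646] [0.0006 0.0006]
[0.45450648 0.07694749 0.022     ] [0.45479051 0.08252666 0.022     ]
spanner [ 0.41115274 -0.1507171   0.003     ] tape [0.41092863 0.29421874 0.012     ]
```

View pics/c1.png

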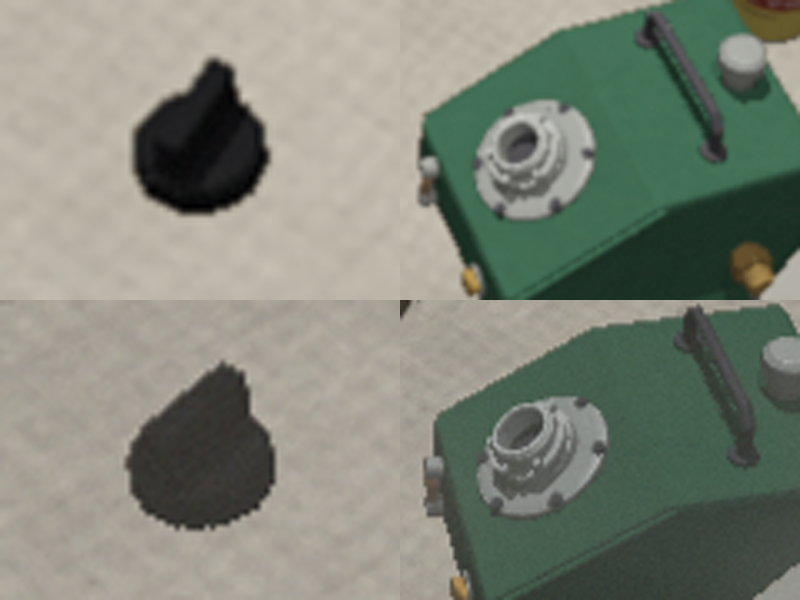

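```bash
python3 - <<'E'
from h import *
a=r.snapshot("scene");b=r.snapshot("side")
def t(n,p,q):
    X,e=tri([ray(a,p[::-1]),ray(b,q[::-1])]); print(n,X.round(4),np.round(e,4)); return X
m=t("mouth",(360.7,256),(351.6,265)); f=t("flange",(365.5,262),(357.6,272.8))
c1=t("crest1",(372.1,223.6),(372.9,235)); c2=t("crest2",(405.4,276.4),(396.9,288.4)); d=c2-c1; print(np.linalg.norm(d),np.degrees(np.arctan2(d[1],d[0])))
for p,X in((a,0),(b,0)): pass
print("mouth z=.125",onz(a,(256,360.7),.125),onz(b,(265,351.6),.125))
for p,l in((a,[(372.1,223.6),(405.4,276.4)]),(b,[(372.9,235),(396.9,288.4)])):
    P=[onz(p,x[::-1],.125) for x in l]; d=P[1]-P[0]; print("crest",P,np.linalg.norm(d),np.degrees(np.arctan2(d[1],d[0])))
# bar top ends z=.05
print("bar scene",onz(a,(264,243),.05),onz(a,(245.4,254.6),.05))
# side: top ridge ends
print("bar side",onz(b,(238+62/5,202+222/5),.05))
# cap bottom blob fits by silhouettes: dark masks
from scipy.optimize import least_squares
masks=[]
for p,(r0,r1,c0,c1_),thr in((a,(233,293,211,291),75),(b,(238,298,202,282),85)):
    g=p["frame"].max(2); m=np.zeros(g.shape,np.uint8); m[r0:r1,c0:c1_]=(g[r0:r1,c0:c1_]<thr)
    n,l,s,_=cv2.connectedComponentsWithStats(m); k=1+np.argmax(s[1:,4]); masks.append((p,(l==k).astype(np.uint8))); print(s[k])
th=np.linspace(0,2*np.pi,40)
def sil(p,x,y,w):
    c,s_=np.cos(w),np.sin(w); parts=[]
    cyl=[[x+.031*np.cos(t),y+.031*np.sin(t),z] for t in th for z in(0,.023)]
    bar=[[x+c*u-s_*v,y+s_*u+c*v,z] for u in(-.028,.028) for v in(-.008,.008) for z in(.023,.05)]
    m=np.zeros((480,640),np.uint8)
    for P in(cyl,bar):
        h=cv2.convexHull(np.array([proj(p,X) for X in P],np.float32)); cv2.fillConvexPoly(m,(h*16).astype(np.int32),1,shift=4)
    return m
best=min(((sum((sil(p,x,y,w)!=m).sum() for p,m in masks),x,y,w) for x in np.arange(.446,.464,.003) for y in np.arange(.07,.09,.003) for w in np.radians(np.arange(0,180,6))))
best=min(((sum((sil(p,x,y,w)!=m).sum() for p,m in masks),x,y,w) for x in best[1]+np.arange(-2,3)*.001 for y in best[2]+np.arange(-2,3)*.001 for w in best[3]+np.radians(np.arange(-4,5,2))))
print(best,np.degrees(best[3]))
E
```

```text
mouth [ 0.6237 -0.1059  0.1185] [0.0005 0.0005]
flange [ 0.6315 -0.1154  0.1027] [0.0001 0.0001]
crest1 [ 0.7001 -0.0488  0.1217] [0.0013 0.0013]
crest2 [ 0.6595 -0.2078  0.133 ] [0.0013 0.0013]
0.16445435983961687 -104.29650058882062
mouth z=.125 [ 0.62090645 -0.10957453  0.125     ] [ 0.61959462 -0.11241945  0.125     ]
crest [array([ 0.69659987, -0.05108472,  0.125     ]), array([ 0.66563579, -0.20365814,  0.125     ])] 0.155683725004705 -101.47211171978812
crest [array([ 0.6993657 , -0.05186777,  0.125     ]), array([ 0.66285545, -0.20153167,  0.125     ])] 0.15405284747366407 -103.70943853958619
bar scene [0.42745633 0.0626171  0.05      ] [0.47638804 0.09416893 0.05      ]
bar side [0.47643856 0.10095837 0.05      ]
[238 245  27  31 552]
[228 251  29  33 662]
(np.int64(282), np.float64(0.458), np.float64(0.08800000000000002), np.float64(0.7330382858376184)) 42.0
```

Request:
move_arm(
  targets=[
    [[0, 0, -0.14, 0.02, -0.042, 0.006, 1], [0, 0, -0.14, 0.02, -0.042, 0.006, 1], [0, 0, -0.14, 0.02, -0.042, 0.006, 1], [0, 0, -0.14, 0.02, -0.042, 0.006, 1], [0, 0, -0.14, 0.02, -0.042, 0.006, 1]],
  ],
)

```text
clock: 2.4
tool_pos: [0.3135, 0.3765, 0.2428]
eef_rot: [0.969, 0.249, 0.001, -0.004]
contact_force: [0.1, 0.7, 0.3]
opening: 1.001
```

Request:
move_arm(
  targets=[
    [[0, 0, -0.14, 0.02, -0.042, 0, 1], [0, 0, -0.14, 0.02, -0.042, 0, 1], [0, 0, -0.14, 0.02, -0.042, 0, 1], [0, 0, -0.14, 0.02, -0.042, 0, 1], [0, 0, -0.14, 0.02, -0.042, 0, 1]],
  ],
)

```text
clock: 2.9
tool_pos: [0.4173, 0.1591, 0.2455]
eef_rot: [0.994, -0.113, 0.006, -0.006]
contact_force: [0.5, 0.5, 0.6]
opening: 1.001
```

```bash
python3 -c "
from h import *
s=st(); p=r.snapshot('wrist'); print(p['T'].round(3).tolist()); print('tcp px',proj(p,s['tool_pos']))"
```

```text
2.9 pos [0.4173 0.1591 0.2455] F [0.5 0.5 0.6] M [-0.11 -0.    0.03] op 1.001
x [ 0.975 -0.224  0.01 ] z [ 0.013  0.01  -1.   ]
q [-0.594  0.41   0.187  2.061 -0.127  0.665 -0.549]
[[0.975, 0.218, 0.049, 0.431], [-0.224, 0.94, 0.257, 0.225], [0.01, -0.262, 0.965, 0.418], [0.0, 0.0, 0.0, 1.0]]
tcp px [316.59367107 280.42467593]
```

Request:
move_arm(
  targets=[
    [[0, 0, -0.14, 0.008, -0.015, -0.01, 1], [0, 0, -0.14, 0.008, -0.015, -0.01, 1], [0, 0, -0.14, 0.008, -0.016, -0.01, 1], [0, 0, -0.14, 0.008, -0.016, -0.01, 1], [0, 0, -0.12, 0.004, -0.012, -0.01, 1]],
  ],
)

```text
clock: 3.45
tool_pos: [0.461, 0.0729, 0.1968]
eef_rot: [0.892, -0.452, 0.012, -0.003]
contact_force: [-0.3, 0.4, 0.3]
opening: 1.001
```

```bash
python3 - <<'E'
from h import *
s=st(); p=r.snapshot('wrist'); print(p['T'].round(3).tolist()); print('tcp px',proj(p,s['tool_pos']))
for q in ("cap_center","neck_mouth","oil_bottle"): print(q,[(d["score"],d["centre"]) for d in r.find_in(p,q)[:2]])
cv2.imwrite("pics/w1.png",p["frame"][:,:,::-1])
E
```

```text
3.45 pos [0.461  0.0729 0.1968] F [-0.3  0.4  0.3] M [-0.07  0.22 -0.01] op 1.001
x [ 0.591 -0.806  0.018] z [ 0.023 -0.006 -1.   ]
q [-0.494  0.532  0.355  2.084 -0.321  0.555 -0.851]
[[0.592, 0.781, 0.199, 0.514], [-0.806, 0.568, 0.167, 0.115], [0.018, -0.259, 0.966, 0.369], [0.0, 0.0, 0.0, 1.0]]
tcp px [316.14024808 280.98157808]
cap_center [(0.88, [212.8, 301.2])]
neck_mouth [(0.55, [195.0, 611.6])]
oil_bottle [(0.88, [61.8, 399.2])]
```

View pics/w1.png

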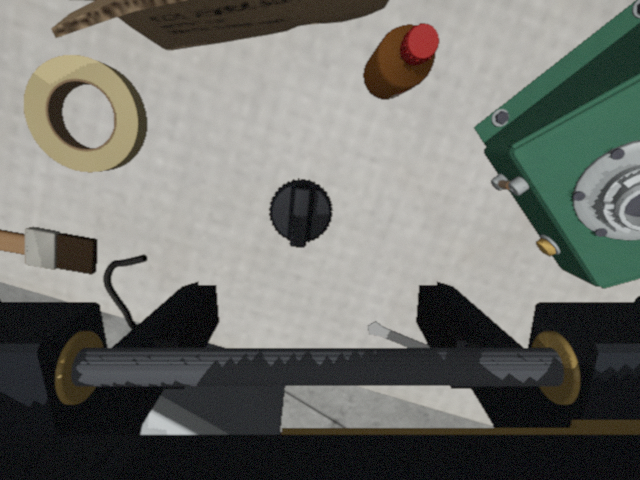

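The cap shows at (301,211), with its bar from about (302,187) to (297,245), almost square to the jaws; tape, bottle and tank are clear of it.

```bash
cat >> h.py <<'E'
th=np.linspace(0,2*np.pi,40)
def sil(p,x,y,w):
    c,s_=np.cos(w),np.sin(w)
    cyl=[[x+.031*np.cos(t),y+.031*np.sin(t),z] for t in th for z in(0,.023)]
    bar=[[x+c*u-s_*v,y+s_*u+c*v,z] for u in(-.028,.028) for v in(-.008,.008) for z in(.023,.05)]
    m=np.zeros((480,640),np.uint8)
    for P in(cyl,bar):
        h=cv2.convexHull(np.array([proj(p,X) for X in P],np.float32)); cv2.fillConvexPoly(m,(h*16).astype(np.int32),1,shift=4)
    return m
E
python3 - <<'E'
from h import *
p=r.snapshot("wrist"); g=p["frame"].max(2); m=np.zeros(g.shape,np.uint8); m[170:260,260:345]=g[170:260,260:345]<90
n,l,s,_=cv2.connectedComponentsWithStats(m); k=1+np.argmax(s[1:,4]); m=(l==k).astype(np.uint8); print(s[k])
f=lambda x,y,w:(int((sil(p,x,y,w)!=m).sum()),x,y,w)
b=min(f(x,y,w) for x in np.arange(.44,.472,.002) for y in np.arange(.066,.098,.002) for w in np.radians(np.arange(20,60,4)))
b=min(f(x,y,w) for x in b[1]+np.arange(-3,4)*.0005 for y in b[2]+np.arange(-3,4)*.0005 for w in b[3]+np.radians(np.arange(-4,5,1)))
print(b,np.degrees(b[3]))
# bar edges from top face, z=.05
for uv in((302,188),(297,245)): print(onz(p,uv[::-1],.05))
M=R.from_quat(r.get_state()["eef_rot"]).as_matrix(); w=b[3]; j=np.array([np.sin(w),-np.cos(w),0])
T=np.column_stack([j,np.cross([0,0,-1],j),[0,0,-1]]); print("rotvec",R.from_matrix(T@M.T).as_rotvec())
E
```

```text
[ 272  179   62   68 3109]
(323, np.float64(0.4565), np.float64(0.08550000000000002), np.float64(0.4886921905584123)) 28.0
[0.47724875 0.10030633 0.05      ]
[0.4324261  0.07320618 0.05      ]
rotvec [ 0.00665111  0.02129747 -0.1538734 ]
```

Request:
move_arm(
  targets=[
    [[0.007, 0.02, -0.11, -0.003, 0.008, -0.03, 1], [0, 0, 0, -0.002, 0.005, -0.03, 1], [0, 0, 0, 0, 0, -0.03, 1], [0, 0, 0, 0, 0, -0.02, 1], [0, 0, 0, 0, 0, 0, 1]],
  ],
)

```text
clock: 4.2
tool_pos: [0.4574, 0.0961, 0.0878]
eef_rot: [0.872, -0.489, 0.002, -0.007]
contact_force: [-0.7, 0.1, 0.3]
opening: 0.999
```

```bash
python3 - <<'E'
from h import *
s=st(); p=r.snapshot('wrist'); print('tcp px',proj(p,s['tool_pos']))
cv2.imwrite("pics/w2.png",p["frame"][:,:,::-1])
for x,y in((.4555,.086),): print(proj(p,[x,y,.05]))
E
```

```text
4.2 pos [0.4574 0.0961 0.0878] F [-0.7  0.1  0.3] M [-0.06  0.16  0.01] op 0.999
x [ 0.521 -0.853 -0.003] z [ 0.01  0.01 -1.  ]
q [-0.412  0.728  0.181  2.164 -0.484  0.275 -0.833]
tcp px [316.02857855 281.06874208]
[328.89699712 268.95226298]
```

View pics/w2.png

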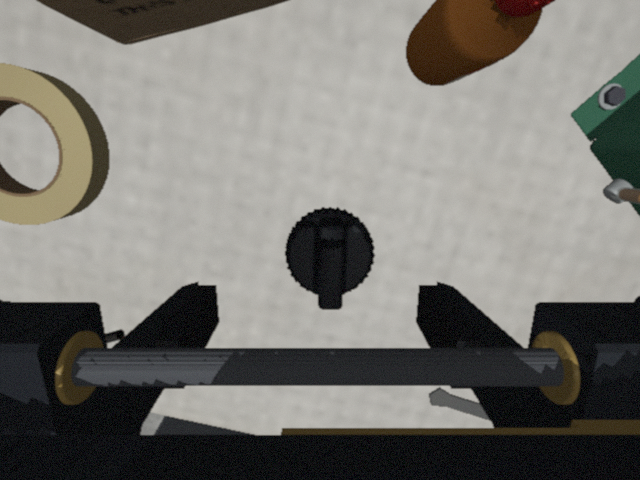

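```bash
python3 - <<'E'
from h import *
s=st(); p=r.snapshot('wrist')
for z in(.01,.023): print(z,onz(p,(252,330),z))
e=onz(p,(307.5,330),.05); w=np.radians(31.4); print("bar",e,e+.028*np.array([np.cos(w),np.sin(w),0]))
E
```

```text
4.25 pos [0.4581 0.0962 0.0888] F [-0.1  0.6  0.1] M [0.03 0.11 0.01] op 1.003
x [ 0.521 -0.854 -0.002] z [ 0.012  0.01  -1.   ]
q [-0.413  0.726  0.182  2.163 -0.483  0.276 -0.833]
0.01 [0.45591792 0.08358601 0.01      ]
0.023 [0.45904534 0.08601181 0.023     ]
bar [0.43422902 0.07151967 0.05      ] [0.45812844 0.08610794 0.05      ]
```

Request:
move_arm(
  targets=[
    [[-0.01, 0.012, 0, 0, -0.008, -0.02, 1], [0, 0, 0, 0, -0.002, -0.02, 1], [0, 0, 0, 0, 0, -0.011, 1], [0, 0, 0, 0, 0, 0, 1], [0, 0, 0, 0, 0, 0, 1]],
  ],
)

```text
clock: 4.8
tool_pos: [0.4642, 0.0883, 0.0438]
eef_rot: [0.873, -0.487, 0.006, -0.005]
contact_force: [1.2, 0.6, -0.2]
opening: 1.003
```

Request:
move_arm(
  targets=[
    [[-0.005, 0.012, 0, -0.006, -0.002, -0.006, 1], [0, 0, 0, 0, 0, 0, 1]],
  ],
)

```text
clock: 5.0
tool_pos: [0.4586, 0.0867, 0.0391]
eef_rot: [0.873, -0.487, 0.002, -0.001]
contact_force: [-0.3, 0.3, 0.1]
opening: 1.0
```

```bash
python3 -c "
from h import *
s=st()"
```

```text
5.0 pos [0.4586 0.0867 0.0391] F [-0.3  0.3  0.1] M [-0.02  0.17  0.02] op 1.0
x [ 0.525 -0.851  0.003] z [ 0.005 -0.001 -1.   ]
q [-0.352  0.825  0.106  2.176 -0.502  0.158 -0.801]
```

Request:
move_arm(
  targets=[
    [[0, 0, 0, 0, 0, -0.002, 1], [0, 0, 0, 0, 0, 0, 0], [0, 0, 0, 0, 0, 0, 0], [0, 0, 0, 0, 0, 0, 0], [0, 0, 0, 0, 0, 0, 0]],
  ],
  force=50,
)

```text
clock: 5.5
tool_pos: [0.459, 0.087, 0.0376]
eef_rot: [0.873, -0.487, 0.003, -0.001]
contact_force: [-0.2, -0.1, 0.0]
opening: 0.661
```

Request:
move_arm(
  targets=[
    [[0, 0, 0, 0, 0, 0, 0], [0, 0, 0, 0, 0, 0, 0], [0, 0, 0, 0, 0, 0, 0], [0, 0, 0, 0, 0, 0, 0], [0, 0, 0, 0, 0, 0, 0]],
  ],
)

```text
clock: 6.0
tool_pos: [0.4591, 0.0869, 0.0376]
eef_rot: [0.873, -0.487, 0.003, -0.001]
contact_force: [0.2, -0.7, 0.3]
opening: 0.207
```

Request:
move_arm(
  targets=[
    [[0, 0, 0, 0, 0, 0, 0], [0, 0, 0, 0, 0, 0.01, 0], [0, 0, 0, 0, 0, 0.03, 0], [0, 0, 0, 0, 0, 0.045, 0], [0, 0, 0, 0, 0, 0.045, 0]],
  ],
)

```text
clock: 6.5
tool_pos: [0.4546, 0.0862, 0.1686]
eef_rot: [0.873, -0.487, -0.002, 0.002]
contact_force: [1.8, 0.9, 0.1]
opening: 0.005
```

Request:
move_arm(
  targets=[
    [[0, 0, 0, 0, 0, 0.045, 0], [-0.0226, -0.102, 0, 0.02, -0.03, 0.015, 0], [-0.0226, -0.102, 0, 0.025, -0.037, 0, 0], [-0.0226, -0.102, 0, 0.025, -0.037, 0, 0], [-0.0226, -0.102, 0, 0.025, -0.037, 0, 0]],
  ],
)

```text
clock: 7.0
tool_pos: [0.5561, -0.0529, 0.2428]
eef_rot: [0.855, -0.471, 0.209, -0.065]
contact_force: [0.3, 0.0, -0.8]
opening: 0.002
```

Request:
move_arm(
  targets=[
    [[-0.0226, -0.102, 0, 0.02, -0.037, 0, 0], [0, 0, 0, 0.008, -0.006, 0, 0], [0, 0, 0, 0, 0, 0, 0]],
  ],
)

```text
clock: 7.3
tool_pos: [0.5708, -0.0746, 0.2478]
eef_rot: [0.85, -0.474, 0.218, -0.07]
contact_force: [-0.3, 0.5, 0.4]
opening: 0.002
```

```bash
python3 - <<'E'
from h import *
s=st(); S={}
for n in("scene","side","wrist"):
    p=S[n]=r.snapshot(n); M=R.from_quat(s["eef_rot"]).as_matrix(); print(n,"capc px",proj(p,s["tool_pos"]+.0126*M[:,2]),"mouth px",proj(p,[.621,-.109,.122]))
def c(n,x,y,w,h): return cv2.resize(S[n]["frame"][y:y+h,x:x+w],(400,300),interpolation=cv2.INTER_CUBIC)
im=np.vstack([np.hstack([c("scene",300,180,160,120),c("side",290,190,160,120)]),np.hstack([c("wrist",0,0,640,480),c("wrist",240,100,200,150)])])
cv2.imwrite("pics/c2.png",im[:,:,::-1])
E
```

```text
7.3 pos [ 0.5708 -0.0746  0.2478] F [-0.3  0.5  0.4] M [0.09 0.55 0.11] op 0.002
x [ 0.455 -0.837  0.304] z [ 0.437 -0.087 -0.895]
q [-0.195  0.452  0.28   2.169 -0.541  0.091 -0.459]
scene capc px [336.34103784 220.09785698] mouth px [360.47325756 256.67089729]
side capc px [321.53006157 212.19661008] mouth px [351.37068206 264.86423214]
wrist capc px [320.42564708 272.23425847] mouth px [334.59617708 243.68716773]
```

View pics/c2.png

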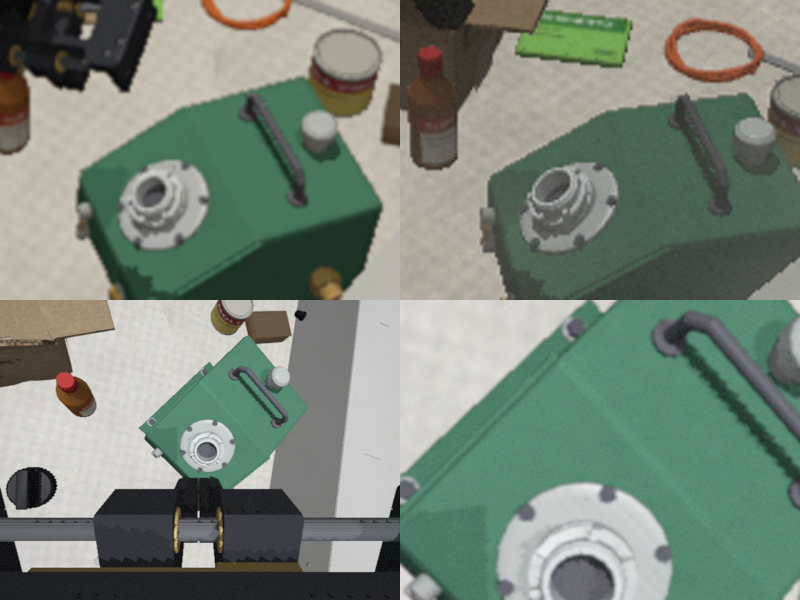

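The crop shows the neck at wrist px (331,245), but the grip missed: the fingers were still closing when I lifted, so the cap stayed on the table (wrist px about (48,300)). I'll measure the neck and the cap from here.

```bash
python3 - <<'E'
from h import *
s=st(); S={n:r.snapshot(n) for n in("scene","side","wrist")}
p=S["wrist"]
def c(n,x,y,w,h,W=400,H=300): return cv2.resize(S[n]["frame"][y:y+h,x:x+w],(W,H),interpolation=cv2.INTER_CUBIC)
im=np.vstack([np.hstack([c("wrist",270,190,120,90),c("wrist",0,255,120,90)]),np.hstack([c("scene",340,232,48,36),c("side",330,242,48,36)])])
cv2.imwrite("pics/c3.png",im[:,:,::-1])
for n in S:
  for q in("neck_mouth","cap_center"): print(n,q,[(d["score"],d["centre"]) for d in r.find_in(S[n],q)[:2]])
print(onz(p,(300,48),.023))
E
```

```text
7.45 pos [ 0.5699 -0.0722  0.247 ] F [ 0.5  0.  -0.1] M [ 0.1   0.55 -0.03] op 0.007
x [ 0.459 -0.835  0.303] z [ 0.436 -0.085 -0.896]
q [-0.198  0.452  0.279  2.171 -0.543  0.091 -0.457]
scene neck_mouth [(0.87, [260.1, 364.7])]
scene cap_center [(0.88, [263.0, 252.0])]
side neck_mouth [(0.65, [274.1, 356.8])]
side cap_center [(0.67, [267.0, 241.8])]
wrist neck_mouth [(0.62, [233.9, 331.7])]
wrist cap_center [(0.76, [300.8, 51.8])]
[0.45590361 0.08464578 0.023     ]
```

View pics/c3.png

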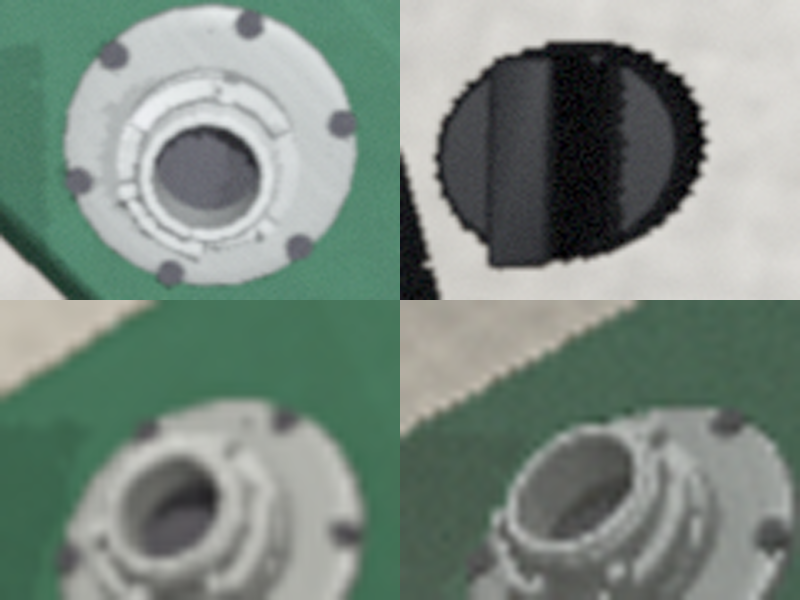

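```bash
python3 - <<'E'
from h import *
a,b,w=[r.snapshot(n) for n in("scene","side","wrist")]
def t(n,*l):
    X,e=tri([ray(c,q[::-1]) for c,q in l]); print(n,X.round(4),np.round(e,4)); return X
m=t("mouth",(a,(360.2,256.4)),(b,(351,264.4)),(w,(332.4,242.5)))
f=t("flange",(a,(364.9,261.5)),(b,(357.6,272.8)),(w,(332.9,234.6)))
d=m-f; print(np.linalg.norm(d),d/np.linalg.norm(d),np.degrees(np.arctan2(d[1],d[0])))
for c,l in((a,[(372.1,223.6),(405.4,276.4)]),(b,[(372.9,235),(396.9,288.4)]),(w,[(319,128.5),(407.5,220)])):
    P=[onz(c,x[::-1],.125) for x in l]; d=P[1]-P[0]; print("crest",P[0].round(4),P[1].round(4),np.degrees(np.arctan2(d[1],d[0])))
for yaw in (-10,-13,-16):
    n=np.array([-.5*np.cos(np.radians(yaw)),-.5*np.sin(np.radians(yaw)),.866]); 
    # flange silhouettes predicted centre offset
    print(yaw,[ (proj(c,m)-proj(c,m-.027*n)).round(1) for c in(a,b,w)])
E
```

```text
mouth [ 0.6211 -0.1076  0.1217] [0.0003 0.0002 0.0002]
flange [ 0.6337 -0.111   0.0981] [0.0001 0.0004 0.0003]
0.026924728369611878 [-0.46797515  0.12917393  0.87425017] 164.56903954143638
crest [ 0.6966 -0.0511  0.125 ] [ 0.6656 -0.2037  0.125 ] -101.47211171978812
crest [ 0.6994 -0.0519  0.125 ] [ 0.6629 -0.2015  0.125 ] -103.70943853958619
crest [ 0.7031 -0.0469  0.125 ] [ 0.6766 -0.1619  0.125 ] -102.98168371424991
-10 [array([-4.8, -4.7]), array([-6.4, -7.8]), array([0.1, 9.3])]
-13 [array([-5. , -4.9]), array([-6.5, -8. ]), array([-0.4,  8.8])]
-16 [array([-5.1, -5.1]), array([-6.6, -8.3]), array([-0.9,  8.3])]
```

Request:
move_arm(
  targets=[
    [[0.0176, 0.09, 0, -0.022, 0.03, 0, 1], [0.0176, 0.09, 0, -0.022, 0.031, 0, 1], [0.0176, 0.09, 0, -0.022, 0.031, 0, 1], [0.0176, 0.09, 0, -0.022, 0.031, 0, 1], [0.0176, 0.09, 0, -0.022, 0.031, -0.01, 1]],
  ],
)

```text
clock: 8.55
tool_pos: [0.4553, 0.0754, 0.2383]
eef_rot: [0.869, -0.494, -0.004, 0.006]
contact_force: [0.1, 0.7, -0.6]
opening: 0.435
```

Request:
move_arm(
  targets=[
    [[0, 0, 0, 0, 0, -0.045, 1], [0, 0, 0, 0, 0, -0.045, 1], [0, 0, 0, 0, 0, -0.03, 1], [0, 0, 0, 0, 0, 0, 1]],
  ],
)

```text
clock: 8.95
tool_pos: [0.4566, 0.0828, 0.1143]
eef_rot: [0.872, -0.489, -0.004, 0.004]
contact_force: [1.2, 0.0, 0.7]
opening: 0.797
```

```bash
python3 - <<'E'
from h import *
s=st()
M=R.from_quat(s["eef_rot"]).as_matrix(); j=np.array([.521,-.853,0]); T=np.column_stack([j,np.cross([0,0,-1],j),[0,0,-1]]); print("rotvec",R.from_matrix(T@M.T).as_rotvec())
p=r.snapshot("wrist"); print(r.find_in(p,"cap_center")); cv2.imwrite("pics/w3.png",p["frame"][:,:,::-1])
g=p["frame"].max(2); m=(g<90).astype(np.uint8); n,l,S,c=cv2.connectedComponentsWithStats(m); print([(S[k].tolist(),c[k].round(1).tolist()) for k in range(1,n) if 1000<S[k][4]<20000])
E
```

```text
8.95 pos [0.4566 0.0828 0.1143] F [1.2 0.  0.7] M [-0.04  0.25  0.06] op 0.797
x [ 0.522 -0.853 -0.004] z [-0.012 -0.003 -1.   ]
q [-0.529  0.712  0.413  2.139 -0.675  0.433 -0.599]
rotvec [ 0.00278384 -0.01164643 -0.0005171 ]
[{'centre': [233.6, 315.7], 'score': 0.82}]
[([51, 0, 207, 36, 3939], [144.8, 11.9]), ([385, 0, 111, 75, 4909], [435.2, 34.5]), ([551, 44, 89, 201, 8044], [605.2, 137.4]), ([43, 62, 68, 135, 1641], [92.1, 128.7]), ([0, 88, 44, 87, 1075], [11.0, 136.3]), ([274, 189, 81, 91, 5290], [314.2, 230.9])]
```

```bash
python3 - <<'E'
from h import *
p=r.snapshot('wrist')
for z in(.012,.023): print(z,onz(p,(229.5,314.5),z))
e=onz(p,(279.5,314),.05); w=np.radians(31.4); print("bar",e+.028*np.array([np.cos(w),np.sin(w),0]))
g=p["frame"].max(2); m=np.zeros(g.shape,np.uint8); m[180:290,265:365]=g[180:290,265:365]<90
n,l,s,_=cv2.connectedComponentsWithStats(m); m=(l==1+np.argmax(s[1:,4])).astype(np.uint8)
print([ (row,np.flatnonzero(m[row])[[0,-1]].tolist()) for row in (268,272,276,278)])
f=lambda x,y,w:(int((sil(p,x,y,w)!=m).sum()),x,y,w)
b=min(f(x,y,w) for x in np.arange(.45,.466,.001) for y in np.arange(.078,.094,.001) for w in np.radians(np.arange(26,38,2)))
print(b,np.degrees(b[3])); st()
E
```

```text
0.012 [0.45767586 0.0839472  0.012     ]
0.023 [0.4601668 0.0853434 0.023    ]
bar [0.45875054 0.08465371 0.05      ]
[(268, [298, 325]), (272, [301, 321]), (276, [301, 321]), (278, [302, 321])]
(498, np.float64(0.455), np.float64(0.085), np.float64(0.5585053606381855)) 32.0
9.1 pos [0.4595 0.0825 0.1179] F [ 0.3 -0.7  0.2] M [-0.12  0.11 -0.02] op 0.932
x [ 0.521 -0.854 -0.   ] z [-0.004 -0.002 -1.   ]
q [-0.532  0.706  0.419  2.136 -0.673  0.435 -0.6  ]
```

Request:
move_arm(
  targets=[
    [[0, 0, 0, -0.001, 0.002, -0.03, 1], [0, 0, 0, 0, 0, -0.03, 1], [0, 0, 0, 0, 0, -0.015, 1], [0, 0, 0, 0, 0, 0, 1], [0, 0, 0, 0, 0, 0, 1]],
  ],
)

```text
clock: 9.6
tool_pos: [0.4679, 0.0848, 0.0498]
eef_rot: [0.872, -0.49, 0.008, -0.004]
contact_force: [1.7, -0.2, -0.2]
opening: 0.997
```

```bash
python3 -c "
from h import *
s=st()"
```

```text
9.6 pos [0.4679 0.0848 0.0498] F [ 1.7 -0.2 -0.2] M [-0.1   0.17  0.04] op 0.997
x [ 0.52  -0.854  0.009] z [ 0.018  0.    -1.   ]
q [-0.413  0.817  0.221  2.164 -0.79   0.22  -0.509]
```

Request:
move_arm(
  targets=[
    [[0, 0.018, 0, -0.01, 0, -0.006, 1], [0, 0, 0, 0, 0, 0, 1], [0, 0, 0, 0, 0, -0.006, 1], [0, 0, 0, 0, 0, 0, 1]],
  ],
)

```text
clock: 10.0
tool_pos: [0.4597, 0.0852, 0.0407]
eef_rot: [0.872, -0.489, 0.002, -0.001]
contact_force: [0.3, 0.2, 0.2]
opening: 0.998
```

```bash
python3 -c "
from h import *
s=st()"
```

```text
10.0 pos [0.4597 0.0852 0.0407] F [0.3 0.2 0.2] M [-0.06  0.13  0.01] op 0.998
x [ 0.521 -0.854  0.002] z [ 0.005  0.    -1.   ]
q [-0.399  0.831  0.192  2.177 -0.8    0.196 -0.502]
```

Now close fully and wait before lifting.

Request:
move_arm(
  targets=[
    [[0, 0.004, 0, -0.001, 0, -0.003, 1], [0, 0, 0, 0, 0, 0, 1], [0, 0, 0, 0, 0, 0, 0], [0, 0, 0, 0, 0, 0, 0], [0, 0, 0, 0, 0, 0, 0]],
  ],
  force=50,
)

```text
clock: 10.5
tool_pos: [0.4587, 0.0852, 0.0374]
eef_rot: [0.872, -0.489, 0.0, -0.0]
contact_force: [-0.3, -0.3, -0.4]
opening: 0.748
```

Request:
move_arm(
  targets=[
    [[0, 0, 0, 0, 0, 0, 0], [0, 0, 0, 0, 0, 0, 0], [0, 0, 0, 0, 0, 0, 0], [0, 0, 0, 0, 0, 0, 0], [0, 0, 0, 0, 0, 0, 0]],
  ],
)

```text
clock: 11.0
tool_pos: [0.4588, 0.0852, 0.0375]
eef_rot: [0.872, -0.489, 0.0, -0.0]
contact_force: [0.0, -0.2, -0.2]
opening: 0.299
```

Request:
move_arm(
  targets=[
    [[0, 0, 0, 0, 0, 0, 0], [0, 0, 0, 0, 0, 0, 0], [0, 0, 0, 0, 0, 0, 0], [0, 0, 0, 0, 0, 0, 0]],
  ],
)

```text
clock: 11.4
tool_pos: [0.4588, 0.0852, 0.0375]
eef_rot: [0.872, -0.489, 0.0, -0.0]
contact_force: [-0.2, 0.0, 0.7]
opening: 0.008
```

```bash
python3 -c "
from h import *
s=st()
p=r.snapshot('wrist'); cv2.imwrite('pics/w4.png',cv2.resize(p['frame'][150:390,160:480],(640,480))[:,:,::-1])"
```

```text
11.4 pos [0.4588 0.0852 0.0375] F [-0.2  0.   0.7] M [-0.07  0.09  0.04] op 0.008
x [ 0.521 -0.854  0.   ] z [ 0.001  0.    -1.   ]
q [-0.396  0.838  0.187  2.176 -0.802  0.194 -0.5  ]
```

View pics/w4.png

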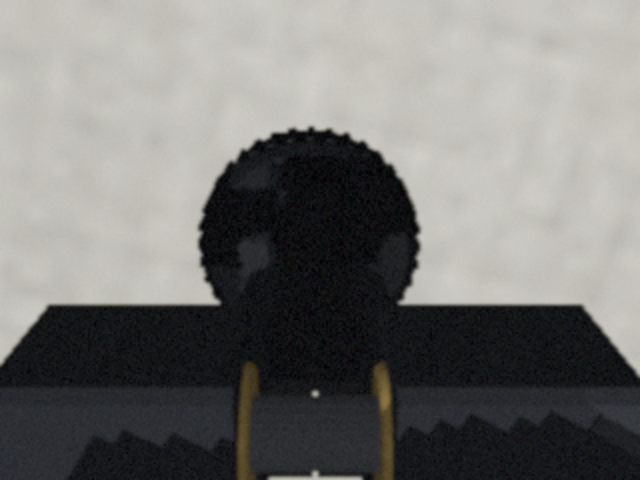

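```bash
python3 - <<'E'
from h import *
s=r.get_state(); p=r.snapshot('wrist'); M=R.from_quat(s["eef_rot"]).as_matrix(); t=np.array(s["tool_pos"])
for d in(.011,0,-.008,-.053): print(d,[proj(p,t+M@[0,y,d]).round(0).tolist() for y in(-.009,0,.009)])
w=np.radians(31.4);u=np.array([np.cos(w),np.sin(w),0]); c=np.array([.4588,.0852,0])
for z in(0,.023): print(z,proj(p,c+[0,0,z]-.031*u).round(0),proj(p,c+[0,0,z]).round(0),proj(p,c+[0,0,z]+.031*u).round(0))
for z in(.023,.05): print("bar",proj(p,c+[0,0,z]-.028*u).round(0),proj(p,c+[0,0,z]+.028*u).round(0))
f=p["frame"][150:480,220:410].astype(float); f=np.clip(255*(f/255)**.45*1.2,0,255).astype(np.uint8)
cv2.imwrite("pics/w5.png",cv2.resize(f,None,fx=1.8*1,fy=1.8,interpolation=cv2.INTER_CUBIC)[:,:,::-1])
E
```

```text
0.011 [[316.0, 257.0], [316.0, 273.0], [316.0, 289.0]]
0 [[316.0, 264.0], [316.0, 281.0], [316.0, 297.0]]
-0.008 [[316.0, 270.0], [316.0, 287.0], [316.0, 304.0]]
-0.053 [[316.0, 314.0], [316.0, 336.0], [316.0, 357.0]]
0 [316. 304.] [316. 258.] [316. 207.]
0.023 [316. 322.] [316. 271.] [316. 216.]
bar [316. 317.] [316. 221.]
bar [316. 343.] [316. 234.]
```

View pics/w5.png

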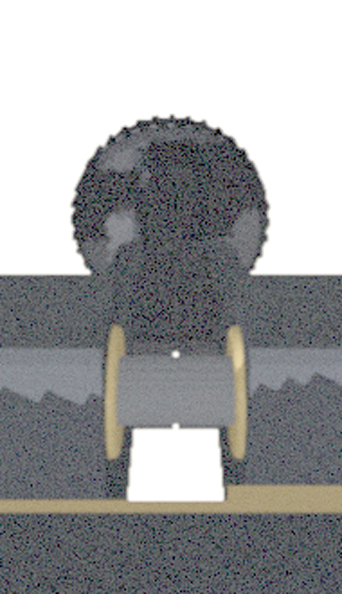

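The pads shut completely although I aimed them at the bar. The outside cameras should show where the fingertips are relative to the cap.

```bash
python3 - <<'E'
from h import *
s=r.get_state(); M=R.from_quat(s["eef_rot"]).as_matrix(); t=np.array(s["tool_pos"]); out=[]
for n in("scene","side"):
    p=r.snapshot(n); print(n,"tcp",proj(p,t).round(1),"tip",proj(p,t+.011*M[:,2]).round(1),"cap top",proj(p,[.4588,.0852,.05]).round(1))
    c=proj(p,t).astype(int); x,y=c[0]-40,c[1]-65
    f=p["frame"][y:y+100,x:x+80].astype(float); f=np.clip(255*(f/255)**.55*1.15,0,255).astype(np.uint8); print(x,y)
    out.append(cv2.resize(f,(400,500),interpolation=cv2.INTER_CUBIC))
cv2.imwrite("pics/c4.png",np.hstack(out)[:,:,::-1])
E
```

```text
scene tcp [250.3 254.7] tip [250.7 257.6] cap top [250.  251.3]
210 189
side tcp [241.6 261.4] tip [242.1 265.2] cap top [240.9 257. ]
201 196
```

View pics/c4.png

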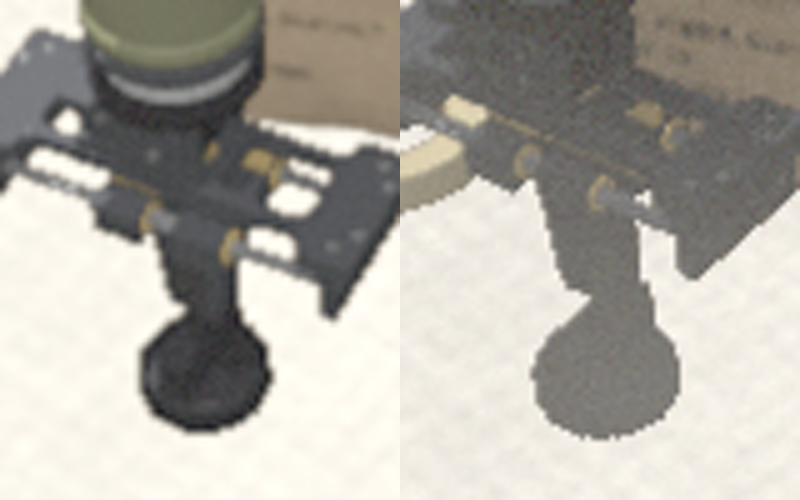

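```bash
python3 - <<'E'
from h import *
s=r.get_state(); M=R.from_quat(s["eef_rot"]).as_matrix(); t=np.array(s["tool_pos"])
for n,x0,y0,o in(("scene",210,189,0),("side",201,196,400)):
    p=r.snapshot(n)
    for d in(.011,0,-.013,-.03): print(n,d,[((proj(p,t+M@[x,y,d])-[x0,y0])*5+[o,0]).round(0).tolist() for x in(-.0175,.0175) for y in(-.009,.009)])
    w=np.radians(31.4);u=np.array([np.cos(w),np.sin(w),0]); print("bar top ends",[((proj(p,np.array([.4588,.0852,.05])+k*.028*u)-[x0,y0])*5+[o,0]).round(0).tolist() for k in(-1,1)],"rim bottom",((proj(p,[.4588,.0852,0])-[x0,y0])*5+[o,0]).round())
E
```

```text
scene 0.011 [[179.0, 317.0], [160.0, 345.0], [246.0, 342.0], [228.0, 370.0]]
scene 0 [[177.0, 302.0], [159.0, 330.0], [245.0, 327.0], [226.0, 355.0]]
scene -0.013 [[175.0, 284.0], [156.0, 312.0], [243.0, 309.0], [225.0, 338.0]]
scene -0.03 [[172.0, 261.0], [153.0, 289.0], [241.0, 286.0], [222.0, 315.0]]
bar top ends [[170.0, 356.0], [229.0, 268.0]] rim bottom [207. 378.]
side 0.011 [[589.0, 320.0], [562.0, 343.0], [650.0, 349.0], [623.0, 373.0]]
side 0 [[586.0, 301.0], [558.0, 324.0], [648.0, 330.0], [620.0, 354.0]]
side -0.013 [[582.0, 278.0], [555.0, 301.0], [644.0, 307.0], [617.0, 331.0]]
side -0.03 [[577.0, 248.0], [550.0, 271.0], [640.0, 277.0], [613.0, 301.0]]
bar top ends [[556.0, 342.0], [642.0, 269.0]] rim bottom [612. 390.]
```

The side view has the fingertips ending at about the height of the bar's top, well short of where the nominal overhang puts them. I'll lower the shut fingers gently to feel the contact height.

Request:
move_arm(
  targets=[
    [[0, 0, 0, 0, 0, -0.002, 0], [0, 0, 0, 0, 0, -0.002, 0], [0, 0, 0, 0, 0, 0, 0]],
  ],
)

```text
clock: 12.0
tool_pos: [0.4588, 0.0852, 0.0331]
eef_rot: [0.872, -0.489, 0.0, -0.0]
contact_force: [-0.8, -0.4, -0.5]
opening: 0.006
```

Request:
move_arm(
  targets=[
    [[0, 0, 0, 0, 0, -0.002, 0], [0, 0, 0, 0, 0, -0.002, 0], [0, 0, 0, 0, 0, 0, 0]],
  ],
)

```text
clock: 12.3
tool_pos: [0.4588, 0.0852, 0.0287]
eef_rot: [0.872, -0.489, 0.0, -0.0]
contact_force: [-1.7, -0.8, 0.5]
opening: 0.003
```

Request:
move_arm(
  targets=[
    [[0, 0, 0, 0, 0, -0.002, 0], [0, 0, 0, 0, 0, -0.002, 0], [0, 0, 0, 0, 0, 0, 0]],
  ],
)

```text
clock: 12.6
tool_pos: [0.4589, 0.0852, 0.0246]
eef_rot: [0.872, -0.489, 0.0, -0.001]
contact_force: [-0.6, -0.3, 4.7]
opening: 0.002
```

```bash
python3 - <<'E'
from h import *
st(); p=r.snapshot("wrist"); print(r.find_in(p,"cap_center")); g=p["frame"].max(2)
row=220; print([(k,np.flatnonzero(g[k,200:430]<90)[[0,-1]]+200) for k in(220,235,250)])
E
```

```text
12.6 pos [0.4589 0.0852 0.0246] F [-0.6 -0.3  4.7] M [-0.09  0.31 -0.  ] op 0.002
x [ 0.521 -0.854  0.   ] z [ 0.001  0.001 -1.   ]
q [-0.372  0.861  0.149  2.178 -0.814  0.155 -0.49 ]
[{'centre': [260.1, 315.9], 'score': 0.95}, {'centre': [21.5, 472.2], 'score': 0.37}]
[(220, array([304, 326])), (235, array([276, 352])), (250, array([264, 364]))]
```

Contact comes at TCP z ≈ 0.025, so the real tips sit about 25 mm behind the reported TCP, as the pictures suggested. q6 ran close to its lower limit at the neck, so I'll fit the arm kinematics from my logged poses before going on.

```bash
cat > kin.py <<'E'
from h import *
import itertools
Q=[[-1.1822,.6899,-.1945,1.5664,.1573,.9025,-.2151],[-.594,.41,.187,2.061,-.127,.665,-.549],[-.494,.532,.355,2.084,-.321,.555,-.851],[-.413,.726,.182,2.163,-.483,.276,-.833],[-.352,.825,.106,2.176,-.502,.158,-.801],[-.195,.452,.28,2.169,-.541,.091,-.459],[-.198,.452,.279,2.171,-.543,.091,-.457],[-.529,.712,.413,2.139,-.675,.433,-.599],[-.413,.817,.221,2.164,-.79,.22,-.509],[-.372,.861,.149,2.178,-.814,.155,-.49]]
P=[[.2169,.5854,.2121],[.4173,.1591,.2455],[.461,.0729,.1968],[.4581,.0962,.0888],[.4586,.0867,.0391],[.5708,-.0746,.2478],[.5699,-.0722,.247],[.4566,.0828,.1143],[.4679,.0848,.0498],[.4589,.0852,.0246]]
X=[[.347,.937,0],[.975,-.224,.01],[.591,-.806,.018],[.521,-.854,-.002],[.525,-.851,.003],[.455,-.837,.304],[.459,-.835,.303],[.522,-.853,-.004],[.52,-.854,.009],[.521,-.854,0]]
Z=[[0,0,-1],[.013,.01,-1],[.023,-.006,-1],[.012,.01,-1],[.005,-.001,-1],[.437,-.087,-.895],[.436,-.085,-.896],[-.012,-.003,-1],[.018,0,-1],[.001,.001,-1]]
def chain(q,s):
    out=[];A=R.identity()
    for i,(ax,k) in enumerate(zip("zyzyzyz",s)):
        A=A*R.from_euler(ax,k*q[i]); out.append(A.as_matrix())
    return out
if __name__=="__main__":
    best=[]
    for s in itertools.product((-1,1),repeat=7):
        if s[1]<0: continue
        c=[chain(q,s) for q in Q]
        e=max(np.linalg.norm(C[6][:,2]-z) for C,z in zip(c,Z)); best.append((e,s))
    best.sort(key=lambda b:b[0]); print(best[:4])
    for e,s in best[:2]:
        c=[chain(q,s) for q in Q]
        B=np.vstack([np.column_stack([C[0][:,0],[0,0,1],C[1][:,2],C[1][:,0],C[3][:,2],C[3][:,0],C[6][:,2]]) for C in c]); sol,*_=np.linalg.lstsq(B,np.ravel(P),rcond=None)
        print(s,sol.round(4),np.abs(B@sol-np.ravel(P)).max(), [ (C[6].T@x).round(2).tolist() for C,x in zip(c[:3],X)])
E
python3 kin.py
```

```text
[(np.float64(0.001816635165451773), (-1, 1, -1, 1, -1, 1, -1)), (np.float64(0.001816635165451773), (-1, 1, -1, 1, -1, 1, 1)), (np.float64(0.17424185739823866), (1, 1, 1, 1, 1, 1, 1)), (np.float64(0.1742418573982387), (1, 1, 1, 1, 1, 1, -1))]
(-1, 1, -1, 1, -1, 1, -1) [ 0.0011  0.3541  0.5906 -0.1215  0.4252 -0.0464  0.3986] 0.05228565721751874 [[-1.0, 0.0, -0.0], [-1.0, -0.0, 0.0], [-1.0, -0.0, 0.0]]
(-1, 1, -1, 1, -1, 1, 1) [ 0.0011  0.3541  0.5906 -0.1215  0.4252 -0.0464  0.3986] 0.05228565721751857 [[-0.91, -0.42, -0.0], [-0.46, -0.89, 0.0], [0.13, -0.99, 0.0]]
```

```bash
python3 - <<'E'
from kin import *
s=(-1,1,-1,1,-1,1,-1); c=[chain(q,s) for q in Q]
for name,f in (("zonly",lambda C:[[0,0,1],C[1][:,2],C[3][:,2],C[6][:,2]]),("sh",lambda C:[[0,0,1],C[1][:,2],C[3][:,2],C[5][:,0],C[6][:,2]]),("all",lambda C:[[0,0,1],C[1][:,2],C[3][:,2],C[5][:,0],C[6][:,2],[1,0,0],[0,1,0]])):
    B=np.vstack([np.column_stack(f(C)) for C in c])
    sol,*_=np.linalg.lstsq(B,np.ravel(P),rcond=None); print(name,sol.round(4)); print((B@sol-np.ravel(P)).reshape(-1,3).round(3).tolist())
E
```

```text
zonly [0.4201 0.5281 0.401  0.345 ]
[[-0.046, 0.036, 0.021], [0.0, 0.044, 0.002], [0.001, 0.032, -0.002], [-0.02, 0.031, -0.003], [-0.029, 0.033, -0.001], [0.008, 0.036, -0.004], [0.008, 0.036, -0.004], [-0.014, 0.02, -0.005], [-0.026, 0.026, -0.003], [-0.032, 0.029, -0.001]]
sh [ 0.3577  0.4969  0.3102 -0.0667  0.3435]
[[-0.054, 0.013, -0.007], [-0.001, 0.04, -0.016], [0.004, 0.023, -0.012], [0.001, 0.014, 0.0], [0.0, 0.014, 0.007], [-0.001, 0.011, 0.013], [-0.001, 0.011, 0.013], [-0.004, -0.001, -0.007], [-0.008, -0.006, 0.004], [-0.008, -0.006, 0.007]]
all [ 0.3254  0.5595  0.3618 -0.001   0.3087  0.0148 -0.0402]
[[-0.028, -0.015, 0.012], [0.003, 0.003, 0.003], [0.009, 0.001, -0.001], [0.003, 0.001, -0.001], [0.002, 0.002, 0.0], [0.002, 0.006, -0.004], [0.002, 0.006, -0.004], [0.006, -0.003, -0.004], [0.002, -0.001, -0.002], [0.001, -0.0, -0.001]]
```

```bash
cat >> kin.py <<'E'
S7=(-1,1,-1,1,-1,1,-1)
F=lambda C:np.column_stack([[0,0,1],C[1][:,2],C[3][:,2],C[5][:,2],C[0][:,1],C[2][:,1],C[4][:,1],C[2][:,0],C[3][:,0],C[5][:,0]])
m0=np.array([.365,.4,.39,.3,0,0,0,0,0,0])
def fit(Q,P):
    B=np.vstack([F(chain(q,S7)) for q in Q]); lam=1e-3
    return m0+np.linalg.solve(B.T@B+lam*np.eye(10)*np.array([1]*4+[3]*6)*.1,B.T@(np.ravel(P)-B@m0)),B
def fk(q,sol):
    C=chain(q,S7); return F(C)@sol,C[6]@np.diag([-1,-1,1])
E
python3 - <<'E'
from kin import *
sol,B=fit(Q,P); print(sol.round(4)); print((B@sol-np.ravel(P)).reshape(-1,3).round(4).tolist())
from scipy.optimize import least_squares
n=np.array([-.487,.1125,.866]); m=np.array([.621,-.1076,.1217]); lo=np.array([-3.01,-.46,-1.47,.13,-1,.04,-2.66]);hi=np.array([3.01,2.08,1.51,2.56,4.14,2.09,2.66])
for d in(.06,.007):
  tcp=m+n*(d-.025)
  for q0,lab in (([-.2,.6,.28,2.1,-.5,.1,-.46],"near"),([-.2,.6,.28,2.1,2.6,.3,2.],"flip"),([.3,.8,-.5,2.0,.5,.3,0],"el"),([-.8,.8,.9,2.0,-.5,.3,0],"el2")):
    f=lambda q:np.r_[(fk(q,sol)[0]-tcp)*10,(fk(q,sol)[1][:,2]+n)*3,(np.array(q)-q0)*.003]
    o=least_squares(f,np.clip(q0,lo+.01,hi-.01),bounds=(lo,hi)); p,M=fk(o.x,sol); print(d,lab,o.x.round(2),"err",np.linalg.norm(p-tcp).round(4),np.linalg.norm(M[:,2]+n).round(3),"jaw",M[:,0].round(2))
E
```

```text
[ 3.469e-01  5.638e-01  3.452e-01  3.518e-01 -1.870e-02 -2.740e-02
  1.000e-04 -1.000e-04  2.000e-04  4.000e-04]
[[0.0001, -0.0, -0.0], [0.0, 0.0001, 0.0003], [-0.0001, -0.0, -0.0001], [0.0001, 0.0001, 0.0001], [0.0001, 0.0002, 0.0001], [0.0001, 0.0003, -0.0002], [0.0001, 0.0002, -0.0001], [-0.0001, 0.0, 0.0], [0.0, -0.0003, -0.0001], [-0.0001, -0.0004, -0.0]]
0.06 near [-0.06  0.65  0.18  2.08 -1.    0.04 -0.46] err 0.0165 0.112 jaw [ 0.03 -0.99  0.12]
0.06 flip [ 0.04  0.66 -0.    2.22  2.79  0.28  2.  ] err 0.0 0.0 jaw [-0.   -0.99  0.13]
0.06 el [ 0.51  0.76 -0.77  2.2   1.94  0.64 -0.  ] err 0.0 0.0 jaw [-0.17  0.96 -0.22]
0.06 el2 [-0.06  0.65  0.18  2.08 -1.    0.04  0.  ] err 0.0165 0.112 jaw [ 0.44 -0.85  0.28]
0.007 near [-0.03  0.75  0.16  1.99 -1.    0.04 -0.46] err 0.0194 0.137 jaw [ 0.03 -0.99  0.12]
0.007 flip [ 0.06  0.78 -0.02  2.17  2.84  0.34  2.  ] err 0.0 0.0 jaw [ 0.02 -0.99  0.14]
0.007 el [ 0.51  0.88 -0.77  2.15  2.03  0.7  -0.  ] err 0.0 0.0 jaw [-0.19  0.95 -0.23]
0.007 el2 [-0.03  0.75  0.16  1.99 -1.    0.04  0.  ] err 0.0194 0.137 jaw [ 0.44 -0.86  0.26]
```

Request:
move_arm(
  targets=[
    [[0, 0, 0, 0, 0, 0.005, 0.5], [0, 0, 0, 0, 0, 0, 0.5], [0, 0, 0, 0, 0, 0, 0.5], [0, 0, 0, 0, 0, 0, 0.5], [0, 0, 0, 0, 0, 0, 0.5]],
  ],
)

```text
clock: 13.2
tool_pos: [0.459, 0.0852, 0.0298]
eef_rot: [0.872, -0.489, 0.001, -0.0]
contact_force: [0.4, -0.2, -0.5]
opening: 0.433
```

Request:
move_arm(
  targets=[
    [[0, 0, 0, 0, 0, -0.005, 0.5], [0, 0, 0, 0, 0, -0.005, 0.5], [0, 0, 0, 0, 0, -0.005, 0.5], [0, 0, 0, 0, 0, -0.002, 0.5], [0, 0, 0, 0, 0, 0, 0.5]],
  ],
)

```text
clock: 13.7
tool_pos: [0.4587, 0.0852, 0.0107]
eef_rot: [0.872, -0.489, 0.0, -0.0]
contact_force: [0.2, -0.4, 0.2]
opening: 0.501
```

```bash
python3 -c "
from h import *
s=st()"
```

```text
13.7 pos [0.4587 0.0852 0.0107] F [ 0.2 -0.4  0.2] M [-0.07  0.18  0.02] op 0.501
x [ 0.521 -0.854  0.   ] z [ 0.  0. -1.]
q [-0.349  0.887  0.111  2.178 -0.827  0.116 -0.479]
```

Request:
move_arm(
  targets=[
    [[0, 0, 0, 0, 0, -0.004, 0.5], [0, 0, 0, 0, 0, -0.004, 0.5], [0, 0, 0, 0, 0, 0, 0], [0, 0, 0, 0, 0, 0, 0], [0, 0, 0, 0, 0, 0, 0]],
  ],
  force=50,
)

```text
clock: 14.2
tool_pos: [0.4587, 0.0851, 0.0019]
eef_rot: [0.872, -0.49, 0.0, -0.0]
contact_force: [0.6, -0.5, -0.2]
opening: 0.252
```

Request:
move_arm(
  targets=[
    [[0, 0, 0, 0, 0, 0, 0], [0, 0, 0, 0, 0, 0, 0], [0, 0, 0, 0, 0, 0, 0]],
  ],
)

```text
clock: 14.5
tool_pos: [0.4586, 0.0852, 0.002]
eef_rot: [0.872, -0.489, 0.0, -0.0]
contact_force: [0.2, 0.7, -1.6]
opening: 0.178
```

```bash
python3 - <<'E'
from kin import *
s=st(); sol,_=fit(Q,P)
# simulate min-norm resolved-rate to neck via sideways tilts
def jac(q):
    J=np.zeros((6,7)); p,M=fk(q,sol)
    for i in range(7):
        d=np.array(q,float); d[i]+=1e-5; p2,M2=fk(d,sol); J[:3,i]=(p2-p)/1e-5; J[3:,i]=R.from_matrix(M2@M.T).as_rotvec()/1e-5
    return J
lo=np.array([-3.01,-.46,-1.47,.13,-1,.04,-2.66]);hi=np.array([3.01,2.08,1.51,2.56,4.14,2.09,2.66])
def go(q,tp,TM,steps):
    for k in range(steps,0,-1):
        p,M=fk(q,sol); dp=(tp-p)/k; dr=R.from_matrix(TM@M.T).as_rotvec()/k
        for _ in range(3):
            J=jac(q); p2,M2=fk(q,sol); e=np.r_[p+dp-p2,(R.from_rotvec(dr)*R.from_matrix(M@M2.T)).as_rotvec()]
            q=np.clip(q+J.T@np.linalg.solve(J@J.T+1e-4*np.eye(6),e),lo,hi)
    return q
q0=np.array(s["q"]); p0,M0=fk(q0,sol); print(p0.round(4))
q1=go(q0,p0+[0,0,.22],M0,6); print("lift",q1.round(2))
n=np.array([-.487,.1125,.866]); tcp=np.array([.621,-.1076,.1217])+n*(.08-.025)
def tm(z,yaw):  # tool z with given twist from M0 by minimal rotation then yaw about z
    z=z/np.linalg.norm(z); v=np.cross([0,0,-1.],z); a=np.arctan2(np.linalg.norm(v),-z[2]); return (R.from_rotvec(v/(np.linalg.norm(v)+1e-9)*a)*R.from_rotvec([0,0,yaw])).as_matrix()@M0
for az in(-120,-90,-60,60,90,120):
    for yaw in(0,-.7,.7):
        a=np.radians(az); t=np.radians(25); z=np.array([np.sin(t)*np.cos(a),np.sin(t)*np.sin(a),-np.cos(t)])
        q2=go(q1,np.array([.52,0,.27]),tm(z,yaw),10); q3=go(q2,tcp,tm(-n,yaw),10); p,M=fk(q3,sol)
        print(az,yaw,q2.round(2),q3.round(2),"err",np.linalg.norm(p-tcp).round(3),np.linalg.norm(M[:,2]+n).round(2))
E
```

```text
14.5 pos [0.4586 0.0852 0.002 ] F [ 0.2  0.7 -1.6] M [-0.05  0.21 -0.03] op 0.178
x [ 0.521 -0.854  0.   ] z [ 0.  0. -1.]
q [-0.335  0.904  0.086  2.178 -0.837  0.092 -0.47 ]
[0.4587 0.0854 0.002 ]
lift [-0.7   0.56  0.67  2.04 -0.52  0.72 -0.72]
-120 0 [-0.73  0.79  0.87  1.62 -0.21  1.18 -0.89] [ 0.06  0.59 -0.03  2.24 -0.51  0.04 -0.46] err 0.095 0.27
-120 -0.7 [-0.8   0.88  1.09  1.63 -0.38  1.22 -1.4 ] [ 0.21  0.58 -0.26  2.23 -0.94  0.04 -0.71] err 0.119 0.34
-120 0.7 [-0.63  0.72  0.64  1.62 -0.05  1.17 -0.36] [-0.03  0.6   0.1   2.24 -0.18  0.04 -0.1 ] err 0.089 0.25
-90 0 [-0.89  0.74  0.98  1.82 -0.2   0.88 -0.94] [ 0.03  0.59  0.01  2.24 -0.42  0.04 -0.55] err 0.093 0.26
-90 -0.7 [-0.95  0.84  1.18  1.83 -0.41  0.93 -1.41] [ 0.16  0.59 -0.18  2.23 -0.83  0.04 -0.83] err 0.11 0.31
-90 0.7 [-0.8   0.66  0.75  1.82  0.    0.88 -0.46] [-0.05  0.6   0.13  2.24 -0.09  0.04 -0.19] err 0.089 0.25
-60 0 [-0.97  0.65  1.02  2.04 -0.27  0.55 -0.92] [ 0.02  0.6   0.02  2.24 -0.38  0.04 -0.59] err 0.092 0.26
-60 -0.7 [-1.03  0.74  1.19  2.04 -0.53  0.6  -1.34] [ 0.14  0.59 -0.16  2.23
[... 431 characters left out ...]
26  2.23 -0.95  0.04  0.7 ] err 0.12 0.34
90 0 [-0.07  0.58  0.44  1.81 -0.75  1.09 -0.25] [ 0.26  0.58 -0.33  2.23 -1.    0.04  0.08] err 0.128 0.36
90 -0.7 [-0.19  0.63  0.65  1.82 -0.84  1.18 -0.84] [ 0.27  0.58 -0.34  2.23 -1.    0.04 -0.61] err 0.13 0.37
90 0.7 [ 0.06  0.55  0.22  1.8  -0.64  1.02  0.34] [ 0.18  0.58 -0.21  2.23 -0.87  0.04  0.61] err 0.113 0.32
120 0 [-0.14  0.69  0.5   1.61 -0.62  1.33 -0.42] [ 0.26  0.58 -0.32  2.23 -1.    0.04  0.08] err 0.128 0.36
120 -0.7 [-0.24  0.74  0.71  1.62 -0.72  1.4  -1.01] [ 0.27  0.58 -0.34  2.23 -1.    0.04 -0.61] err 0.13 0.37
120 0.7 [-0.03  0.65  0.29  1.61 -0.51  1.27  0.16] [ 0.12  0.59 -0.13  2.23 -0.73  0.04  0.47] err 0.104 0.29
```

Cap is held (opening 0.178). Lift, then plan the wrist flip in joint space.

Request:
move_arm(
  targets=[
    [[0, 0, 0, 0, 0, 0.02, 0], [0, 0, 0, 0, 0, 0.04, 0], [0, 0, 0, 0, 0, 0.045, 0], [0, 0, 0, 0, 0, 0.045, 0], [0, 0, 0, 0, 0, 0.045, 0]],
  ],
)

```text
clock: 15.0
tool_pos: [0.4531, 0.0846, 0.1984]
eef_rot: [0.872, -0.49, -0.006, 0.004]
contact_force: [1.3, 1.7, -2.7]
opening: 0.177
```

```bash
cat >> kin.py <<'E'
lo=np.array([-3.01,-.46,-1.47,.13,-1,.04,-2.66]);hi=np.array([3.01,2.08,1.51,2.56,4.14,2.09,2.66])
n=np.array([-.487,.1125,.866]); mouth=np.array([.621,-.1076,.1217])
def jac(q,sol):
    J=np.zeros((6,7)); p,M=fk(q,sol)
    for i in range(7):
        d=np.array(q,float); d[i]+=1e-5; p2,M2=fk(d,sol); J[:3,i]=(p2-p)/1e-5; J[3:,i]=R.from_matrix(M2@M.T).as_rotvec()/1e-5
    return J
def track(q,dp,dr,sol):  # one row, min-norm
    p,M=fk(q,sol)
    for _ in range(4):
        J=jac(q,sol); p2,M2=fk(q,sol); e=np.r_[p+dp-p2,(R.from_rotvec(dr)*R.from_matrix(M@M2.T)).as_rotvec()]
        q=np.clip(q+J.T@np.linalg.solve(J@J.T+1e-5*np.eye(6),e),lo,hi)
    return q
def rows_to(q,goal,sol,nmax):
    """rows along joint-space line to goal, limited to .13 rad/.045 m per row; simulated"""
    out=[]
    for _ in range(nmax):
        p,M=fk(q,sol); d=goal-q; k=1.
        while True:
            p2,M2=fk(q+k*d,sol); dp=p2-p; dr=R.from_matrix(M2@M.T).as_rotvec()
            if (np.linalg.norm(dr)<.13 and np.linalg.norm(dp)<.045 and np.abs(k*d).max()<.18): break
            k*=.9
        dr=dr.round(3);dp=dp.round(3); out.append(np.r_[dr,dp].tolist()); q=track(q,dp,dr,sol)
        if k==1.: break
    return out,q
E
python3 - <<'E'
from kin import *
s=st(); sol,_=fit(Q,P); q=np.array(s["q"])
for g5,g6,g7 in((2.,.6,None),(2.,.6,-.7),(2.4,.6,-.5)):
    qq=q.copy()
    for k in range(4):
        goal=qq.copy(); goal[4]=g5; goal[5]=g6
        if g7 is not None: goal[6]=g7
        o,qq=rows_to(qq,goal,sol,10); print(g5,len(o),qq.round(2),fk(qq,sol)[0].round(3),fk(qq,sol)[1][:,2].round(2))
E
```

```text
15.0 pos [0.4531 0.0846 0.1984] F [ 1.3  1.7 -2.7] M [ 0.07 -0.04 -0.04] op 0.177
x [ 0.519 -0.855 -0.007] z [-0.014 -0.001 -1.   ]
q [-0.673  0.591  0.632  2.071 -0.561  0.668 -0.689]
2.0 10 [-0.82  0.71  0.95  2.08  0.33  0.6  -0.3 ] [ 0.47  -0.153  0.288] [ 0.03 -0.67 -0.74]
2.0 10 [-0.91  0.9   1.27  2.08  1.2   0.31  0.04] [ 0.588 -0.228  0.433] [ 0.36 -0.88 -0.32]
2.0 7 [-0.92  0.96  1.35  2.08  2.06  0.52 -0.05] [ 0.658 -0.21   0.567] [ 0.56 -0.83  0.07]
2.0 1 [-0.92  0.98  1.38  2.08  2.02  0.57 -0.09] [ 0.646 -0.214  0.595] [ 0.52 -0.84  0.15]
2.0 10 [-0.82  0.71  0.95  2.08  0.33  0.6  -0.3 ] [ 0.47  -0.153  0.288] [ 0.03 -0.67 -0.74]
2.0 10 [-0.91  0.94  1.33  2.08  1.07  0.26 -0.09] [ 0.582 -0.234  0.431] [ 0.34 -0.89 -0.31]
2.0 9 [-0.91  0.99  1.39  2.08  2.05  0.54 -0.77] [ 0.649 -0.217  0.585] [ 0.53 -0.84  0.12]
2.0 1 [-0.92  1.02  1.43  2.08  2.03  0.55 -0.74] [ 0.64  -0.219  0.607] [ 0.5  -0.84  0.19]
2.4 10 [-0.81  0.69  0.92  2.08  0.31  0.62 -0.27] [ 0.465 -0.145  0.283] [ 0.02 -0.65 -0.76]
2.4 10 [-0.91  0.91  1.3   2.08  1.21  0.28  0.  ] [ 0.595 -0.226  0.436] [ 0.38 -0.87 -0.31]
2.4 8 [-0.9   0.86  1.22  2.08  2.33  0.65 -0.4 ] [ 0.716 -0.162  0.57 ] [ 0.72 -0.69  0.07]
2.4 1 [-0.88  0.83  1.17  2.08  2.35  0.63 -0.43] [ 0.724 -0.155  0.549] [ 0.74 -0.67  0.01]
```

```bash
cat > plan.py <<'E'
from kin import *
from scipy.optimize import least_squares
sol,_=fit(Q,P)
def ik(tcp,z,q0,w):
    w=np.array(w); f=lambda q:np.r_[(fk(q,sol)[0]-tcp)*10,(fk(q,sol)[1][:,2]-z)*3,(q-q0)*w]
    return least_squares(f,np.clip(q0,lo+.01,hi-.01),bounds=(lo,hi)).x
def path(qs,step=.13):
    """Poses along piecewise joint-space line"""
    out=[]
    for a,b in zip(qs[:-1],qs[1:]):
        N=200; last=0
        p0,M0=fk(a,sol)
        for i in range(1,N+1):
            p,M=fk(a+(b-a)*i/N,sol)
            if np.linalg.norm(R.from_matrix(M@M0.T).as_rotvec())>step or np.linalg.norm(p-p0)>.045 or i==N: out.append((p,M)); p0,M0=p,M
    return out
def simulate(q,poses):
    tr=[q]
    for p,M in poses:
        pc,Mc=fk(q,sol); q=track(q,p-pc,R.from_matrix(M@Mc.T).as_rotvec(),sol); tr.append(q)
    return np.array(tr)
E
python3 - <<'E'
from plan import *
q=np.array(r.get_state()["q"]); tcp=mouth+n*(.09-.025)
for q50 in(2.0,2.6):
  for q70 in(-1.2,-.4):
    g=ik(tcp,-n,np.array([0.2,.7,-.3,2.1,q50,.5,q70]),[.001,.001,.001,.001,.01,.001,.02])
    for v5,v6 in((1.,.8),(1.,1.1),(.7,1.2)):
        via=(q+g)/2; via[4]=v5; via[5]=v6; via[6]=q70; via[3]=1.9
        ps=path([q,via,g]); tr=simulate(q,ps); e=fk(tr[-1],sol)
        print(q50,q70,v5,v6,"n",len(ps),"g",g.round(2),"end",tr[-1].round(2),"err",np.linalg.norm(e[0]-tcp).round(3),"q6min",tr[:,5].min().round(2),"zmin",min(p[2] for p,_ in ps).__round__(3),"maxdq",np.abs(np.diff(tr,axis=0)).max().round(2))
E
```

```text
2.0 -1.2 1.0 0.8 n 17 g [ 0.37  0.64 -0.52  2.23  2.    0.45 -1.2 ] end [-0.23  0.61  0.41  2.26  0.62  0.04  0.13] err 0.103 q6min 0.04 zmin 0.178 maxdq 0.11
2.0 -1.2 1.0 1.1 n 20 g [ 0.37  0.64 -0.52  2.23  2.    0.45 -1.2 ] end [-0.33  0.63  0.56  2.26  0.87  0.04 -0.13] err 0.123 q6min 0.04 zmin 0.178 maxdq 0.15
2.0 -1.2 0.7 1.2 n 20 g [ 0.37  0.64 -0.52  2.23  2.    0.45 -1.2 ] end [-0.33  0.63  0.56  2.26  0.87  0.04 -0.14] err 0.124 q6min 0.04 zmin 0.178 maxdq 0.15
2.0 -0.4 1.0 0.8 n 21 g [ 0.37  0.64 -0.52  2.23  2.    0.45 -0.4 ] end [-0.45  0.64  0.74  2.27  1.11  0.04  0.42] err 0.15 q6min 0.04 zmin 0.178 maxdq 0.13
2.0 -0.4 1.0 1.1 n 23 g [ 0.37  0.64 -0.52  2.23  2.    0.45 -0.4 ] end [ 0.08  0.6  -0.07  2.24  2.56  0.25 -0.99] err 0.0 q6min 0.04 zmin 0.178 maxdq 1.05
2.0 -0.4 0.7 1.2 n 23 g [ 0.37  0.64 -0.52  2.23  2.    0.45 -0.4 ] end [-0.22  0.64  0.41  2.26  3.72  0.29 -2.18] err 0.001 q6min 0.04 zmin 0.178 maxdq 1.87
2.6 -1.2 1.0 0.8 n 22 g [ 0.07  0.6  -0.05  2.24  2.6   0.25 -1.2 ] end [ 0.12  0.49 -0.12  2.27 -1.    0.04  2.66] err 0.102 q6min 0.04 zmin 0.178 maxdq 2.66
2.6 -1.2 1.0 1.1 n 24 g [ 0.07  0.6  -0.05  2.24  2.6   0.25 -1.2 ] end [-0.17  0.58  0.42  2.29  4.14  0.34  2.66] err 0.041 q6min 0.04 zmin 0.178 maxdq 3.11
2.6 -1.2 0.7 1.2 n 25 g [ 0.07  0.6  -0.05  2.24  2.6   0.25 -1.2 ] end [-2.44 -0.46  1.51  2.49  1.84  1.14 -0.47] err 0.289 q6min 0.04 zmin 0.178 maxdq 2.98
2.6 -0.4 1.0 0.8 n 26 g [ 0.07  0.6  -0.05  2.24  2.6   0.25 -0.4 ] end [-0.06  0.61  0.14  2.25  3.09  0.22 -0.9 ] err 0.0 q6min 0.04 zmin 0.178 maxdq 1.09
2.6 -0.4 1.0 1.1 n 27 g [ 0.07  0.6  -0.05  2.24  2.6   0.25 -0.4 ] end [-0.12  0.62  0.25  2.25  3.37  0.24 -1.19] err 0.0 q6min 0.04 zmin 0.178 maxdq 1.37
2.6 -0.4 0.7 1.2 n 27 g [ 0.07  0.6  -0.05  2.24  2.6   0.25 -0.4 ] end [-0.08  0.61  0.17  2.25  3.17  0.23 -0.99] err 0.0 q6min 0.04 zmin 0.178 maxdq 1.02
```

```bash
cat > search.py <<'E'
from plan import *
import time
q=np.array(r.get_state()["q"]); tcp=mouth+n*(.09-.025); rng=np.random.default_rng(int(time.time())%1000); best=[]; t0=time.time()
gs=[ik(tcp,-n,np.array([0.2,.7,-.3,2.1,a,.5,b]),[.001,.001,.001,.001,.01,.001,.02]) for a in(1.9,2.4) for b in(-1.,-.4,.2)]
while time.time()-t0<200:
    g=gs[rng.integers(len(gs))]
    v1=q+(g-q)*rng.uniform(.1,.5); v1[4]=rng.uniform(0,1); v1[5]=rng.uniform(.7,1.5); v1[3]=rng.uniform(1.3,2.2); v1[1]=rng.uniform(.2,.8)
    v2=q+(g-q)*rng.uniform(.5,1); v2[4]=rng.uniform(1.4,2.4); v2[5]=rng.uniform(.6,1.4); v2[3]=rng.uniform(1.3,2.2); v2[1]=rng.uniform(.2,.8)
    ps=path([q,v1,v2,g],.14)
    if len(ps)>45 or min(p[2] for p,_ in ps)<.16 or max(p[0] for p,_ in ps)>.85 or min(p[1] for p,_ in ps)<-.35: continue
    x=q; ok=True; tr=[q]
    for p,M in ps:
        pc,Mc=fk(x,sol); x=track(x,p-pc,R.from_matrix(M@Mc.T).as_rotvec(),sol); tr.append(x)
        if x[5]<.1: ok=False;break
    if not ok: continue
    tr=np.array(tr); e=np.linalg.norm(fk(x,sol)[0]-tcp)
    mg=np.minimum(tr-lo,hi-tr)[3:].min(0)
    best.append((-tr[:,5].min()+np.abs(np.diff(tr,axis=0)).max()+e*10,len(ps),v1,v2,g,tr))
best.sort(key=lambda b:b[0]); print(len(best))
for b in best[:4]: print(round(b[0],2),b[1],"\n v1",b[2].round(2).tolist(),"\n v2",b[3].round(2).tolist(),"\n g",b[4].round(2).tolist(),"\n end",b[5][-1].round(2),"q6min",b[5][:,5].min().round(2),"q3",b[5][:,2].min().round(2),b[5][:,2].max().round(2),"dq",np.abs(np.diff(b[5],axis=0)).max().round(2))
E
for i in 1 2 3 4; do (sleep $i; OMP_NUM_THREADS=1 python3 search.py > s$i.txt) & done; wait; cat s*.txt
```

```text
65
-0.1 41 
 v1 [-0.55, 0.63, 0.51, 2.1, 0.6, 1.48, -0.55] 
 v2 [-0.19, 0.28, 0.16, 1.76, 2.08, 1.17, -0.16] 
 g [0.14, 0.6, -0.16, 2.24, 2.4, 0.28, 0.2] 
 end [-0.05  0.61  0.13  2.25  3.05  0.22 -0.47] q6min 0.22 q3 0.13 0.97 dq 0.12
-0.1 42 
 v1 [-0.35, 0.67, 0.26, 2.08, 0.14, 1.31, -0.44] 
 v2 [0.44, 0.28, -0.66, 1.89, 2.17, 1.32, 0.18] 
 g [0.47, 0.67, -0.69, 2.22, 1.91, 0.55, 0.2] 
 end [ 0.04  0.6  -0.01  2.24  2.69  0.24 -0.63] q6min 0.24 q3 -0.01 0.76 dq 0.14
-0.1 45 
 v1 [-0.39, 0.52, 0.36, 1.76, 0.07, 1.15, -0.38] 
 v2 [-0.2, 0.24, 0.17, 1.62, 2.35, 1.34, -0.17] 
 g [0.14, 0.6, -0.16, 2.24, 2.4, 0.28, 0.2] 
 end [-0.12  0.62  0.24  2.25  3.33  0.23 -0.76] q6min 0.23 q3 0.24 1.34 dq 0.14
-0.08 44 
 v1 [-0.32, 0.78, 0.28, 2.01, 0.06, 1.41, -0.56] 
 v2 [-0.13, 0.29, 0.1, 1.84, 2.22, 1.3, -0.5] 
 g [0.14, 0.6, -0.16, 2.24, 2.4, 0.28, -0.4] 
 end [-0.05  0.61  0.13  2.25  3.05  0.22 -1.07] q6min 0.22 q3 0.13 1.02 dq 0.14
66
-0.1 41 
 v1 [-0.55, 0.63, 0.51, 2.1, 0.6, 1.48, -0.55] 
 v2 [-0.19, 0.28, 0.16, 1.76, 2.08, 1.17, -0.16] 
 g [0.14, 0.6, -0.16, 2.24, 2.4, 0.28, 0.2] 
 end
[... 1981 characters left out ...]
0 
 v1 [-0.22, 0.65, 0.1, 1.87, 0.24, 1.23, -0.33] 
 v2 [0.34, 0.29, -0.54, 1.5, 1.67, 1.2, 0.1] 
 g [0.47, 0.67, -0.69, 2.22, 1.91, 0.55, 0.2] 
 end [ 0.08  0.6  -0.07  2.24  2.56  0.25 -0.5 ] q6min 0.25 q3 -0.07 0.94 dq 0.13
-0.09 42 
 v1 [-0.33, 0.47, 0.24, 2.02, 0.98, 1.4, -0.42] 
 v2 [-0.08, 0.32, -0.06, 1.64, 2.2, 0.99, -0.22] 
 g [0.47, 0.67, -0.69, 2.22, 1.91, 0.55, 0.2] 
 end [-0.01  0.6   0.06  2.25  2.88  0.23 -0.83] q6min 0.23 q3 0.06 1.03 dq 0.14
-0.09 29 
 v1 [-0.29, 0.32, 0.19, 1.74, 0.62, 1.47, -0.39] 
 v2 [0.23, 0.55, -0.41, 2.16, 1.53, 1.33, 0.01] 
 g [0.47, 0.67, -0.69, 2.22, 1.91, 0.55, 0.2] 
 end [ 0.11  0.6  -0.12  2.24  2.48  0.27 -0.41] q6min 0.27 q3 -0.12 0.8 dq 0.18
```

```bash
cat > nxt.py <<'E'
from plan import *
import json,sys,os
q=np.array(r.get_state()["q"])
V=[np.array(v) for v in([-0.29,0.32,0.19,1.74,0.62,1.47,-0.39],[0.23,0.55,-0.41,2.16,1.53,1.33,0.01],[0.47,0.67,-0.69,2.22,1.91,0.55,0.2])]
if not os.path.exists("path.json"):
    ps=path([q]+V,.14); json.dump([(p.tolist(),M.tolist()) for p,M in ps],open("path.json","w"))
ps=[(np.array(p),np.array(M)) for p,M in json.load(open("path.json"))]
i0=int(sys.argv[1]); k=int(sys.argv[2]); print(len(ps),"q",q.round(2))
pc,Mc=fk(q,sol); pp,MM=pc,Mc
rows=[]
for p,M in ps[i0:i0+k]:
    rows.append(np.r_[R.from_matrix(M@MM.T).as_rotvec().round(3),(p-pp).round(3)].tolist()); pp,MM=p,M
for a in rows: print(a)
if i0==0:
    for p,M in ps[::3]: print(p.round(2),M[:,2].round(2))
E
rm -f path.json; python3 nxt.py 0 10
```

```text
29 q [-0.67  0.59  0.63  2.07 -0.56  0.67 -0.69]
[-0.006, 0.061, 0.13, -0.014, -0.01, 0.014]
[-0.019, 0.06, 0.132, -0.013, -0.017, 0.017]
[-0.031, 0.055, 0.125, -0.011, -0.023, 0.019]
[-0.046, 0.053, 0.122, -0.008, -0.03, 0.023]
[-0.063, 0.05, 0.117, -0.005, -0.037, 0.028]
[-0.07, 0.04, 0.095, -0.001, -0.037, 0.03]
[-0.073, 0.032, 0.075, 0.0, -0.035, 0.031]
[-0.077, 0.026, 0.061, 0.001, -0.033, 0.033]
[-0.078, 0.02, 0.048, 0.001, -0.031, 0.034]
[-0.084, 0.016, 0.037, 0.001, -0.03, 0.037]
[0.44 0.08 0.21] [-0.07 -0.01 -1.  ]
[0.41 0.   0.27] [-0.21 -0.16 -0.96]
[ 0.4  -0.1   0.36] [-0.24 -0.42 -0.87]
[ 0.41 -0.2   0.46] [-0.22 -0.65 -0.73]
[ 0.41 -0.25  0.46] [-0.2  -0.77 -0.61]
[ 0.44 -0.31  0.43] [-0.09 -0.88 -0.47]
[ 0.48 -0.34  0.39] [ 0.1  -0.9  -0.42]
[ 0.52 -0.32  0.34] [ 0.26 -0.82 -0.51]
[ 0.58 -0.24  0.24] [ 0.43 -0.55 -0.72]
[ 0.59 -0.12  0.18] [ 0.49 -0.18 -0.85]
```

Request:
move_arm(
  targets=[
    [[-0.006, 0.061, 0.13, -0.014, -0.01, 0.014, 0], [-0.019, 0.06, 0.132, -0.013, -0.017, 0.017, 0], [-0.031, 0.055, 0.125, -0.011, -0.023, 0.019, 0], [-0.046, 0.053, 0.122, -0.008, -0.03, 0.023, 0], [-0.063, 0.05, 0.117, -0.005, -0.037, 0.028, 0]],
  ],
)

```text
clock: 15.5
tool_pos: [0.3996, -0.0338, 0.3071]
eef_rot: [0.967, -0.183, -0.094, 0.15]
contact_force: [-0.3, 0.5, -0.7]
opening: 0.175
```

Request:
move_arm(
  targets=[
    [[-0.07, 0.04, 0.095, -0.001, -0.037, 0.03, 0], [-0.073, 0.032, 0.075, 0, -0.035, 0.031, 0], [-0.077, 0.026, 0.061, 0.001, -0.033, 0.033, 0], [-0.078, 0.02, 0.048, 0.001, -0.031, 0.034, 0], [-0.084, 0.016, 0.037, 0.001, -0.03, 0.037, 0]],
  ],
)

```text
clock: 16.0
tool_pos: [0.3989, -0.206, 0.4776]
eef_rot: [0.926, -0.03, -0.107, 0.362]
contact_force: [-0.4, -0.1, -1.7]
opening: 0.174
```

```bash
python3 nxt.py 10 11
```

```text
29 q [-0.68  0.38  0.79  1.76  0.5   1.33 -0.14]
[0.009, -0.028, -0.029, 0.007, 0.007, -0.01]
[-0.062, 0.088, 0.092, 0.002, -0.027, -0.006]
[-0.054, 0.09, 0.097, 0.005, -0.025, -0.006]
[-0.046, 0.091, 0.1, 0.007, -0.022, -0.007]
[-0.039, 0.092, 0.104, 0.009, -0.019, -0.008]
[-0.031, 0.091, 0.108, 0.011, -0.016, -0.01]
[-0.025, 0.09, 0.111, 0.013, -0.013, -0.012]
[-0.018, 0.087, 0.114, 0.014, -0.01, -0.014]
[-0.012, 0.084, 0.117, 0.014, -0.006, -0.016]
[-0.006, 0.079, 0.12, 0.014, -0.002, -0.018]
[-0.0, 0.007, 0.011, 0.001, -0.0, -0.002]
```

Request:
move_arm(
  targets=[
    [[-0.053, 0.06, 0.063, 0.009, -0.02, -0.016, 0], [-0.054, 0.09, 0.097, 0.005, -0.025, -0.006, 0], [-0.046, 0.091, 0.1, 0.007, -0.022, -0.007, 0], [-0.039, 0.092, 0.104, 0.009, -0.019, -0.008, 0], [-0.031, 0.091, 0.108, 0.011, -0.016, -0.01, 0]],
  ],
)

```text
clock: 16.5
tool_pos: [0.4428, -0.3116, 0.4314]
eef_rot: [0.817, 0.262, -0.197, 0.474]
contact_force: [1.2, -0.4, -1.5]
opening: 0.178
```

Request:
move_arm(
  targets=[
    [[-0.025, 0.09, 0.111, 0.013, -0.013, -0.012, 0], [-0.018, 0.087, 0.114, 0.014, -0.01, -0.014, 0], [-0.012, 0.084, 0.117, 0.014, -0.006, -0.016, 0], [-0.006, 0.079, 0.12, 0.014, -0.002, -0.018, 0]],
  ],
)

```text
clock: 16.9
tool_pos: [0.499, -0.3415, 0.3651]
eef_rot: [0.671, 0.521, -0.225, 0.478]
contact_force: [1.9, -0.9, -1.0]
opening: 0.179
```

```bash
python3 nxt.py 21 8
```

```text
29 q [-0.46  0.64  0.71  2.2   1.55  0.64 -0.02]
[0.075, 0.007, 0.076, 0.023, 0.02, -0.029]
[0.087, 0.027, 0.101, 0.021, 0.023, -0.032]
[0.09, 0.028, 0.107, 0.018, 0.029, -0.031]
[0.09, 0.027, 0.108, 0.014, 0.033, -0.028]
[0.09, 0.026, 0.11, 0.01, 0.036, -0.024]
[0.089, 0.025, 0.111, 0.005, 0.039, -0.02]
[0.089, 0.023, 0.112, 0.0, 0.041, -0.016]
[0.043, 0.01, 0.055, -0.002, 0.02, -0.006]
```

Request:
move_arm(
  targets=[
    [[0.075, 0.007, 0.076, 0.023, 0.02, -0.029, 0], [0.087, 0.027, 0.101, 0.021, 0.023, -0.032, 0], [0.09, 0.028, 0.107, 0.018, 0.029, -0.031, 0], [0.09, 0.027, 0.108, 0.014, 0.033, -0.028, 0]],
  ],
)

```text
clock: 17.3
tool_pos: [0.5728, -0.231, 0.2368]
eef_rot: [0.614, 0.7, -0.064, 0.358]
contact_force: [0.5, -1.3, -2.9]
opening: 0.175
```

```bash
python3 nxt.py 25 4
```

```text
29 q [-0.24  0.61  0.38  2.23  2.05  0.38 -0.27]
[0.078, 0.011, 0.092, 0.013, 0.031, -0.017]
[0.089, 0.025, 0.111, 0.005, 0.039, -0.02]
[0.089, 0.023, 0.112, 0.0, 0.041, -0.016]
[0.043, 0.01, 0.055, -0.002, 0.02, -0.006]
```

Request:
move_arm(
  targets=[
    [[0.078, 0.011, 0.092, 0.013, 0.031, -0.007, 0], [0.089, 0.025, 0.111, 0.005, 0.039, -0.012, 0], [0.089, 0.023, 0.112, 0, 0.041, -0.01, 0], [0.043, 0.01, 0.055, -0.002, 0.02, -0.006, 0], [0, 0, 0, 0, 0, 0, 0]],
  ],
)

```text
clock: 17.8
tool_pos: [0.5848, -0.0912, 0.1976]
eef_rot: [0.514, 0.82, 0.091, 0.235]
contact_force: [-0.3, -0.4, -1.5]
opening: 0.178
```

```bash
cat > tgt.py <<'E'
from plan import *
import sys
def report(d,yaw=0.0,lat=(0,0)):
    """row to bring cap_center d above mouth on axis; cap_center = TCP - .025*z (off: grip offsets)"""
    s=r.get_state(); M=R.from_quat(s["eef_rot"]).as_matrix(); t=np.array(s["tool_pos"]); off=.025
    cc=t-off*M[:,2]; v=cc-mouth; ax=v@n
    e1=np.array([n[2],0,-n[0]]);e1-=e1@n*n;e1/=np.linalg.norm(e1);e2=np.cross(n,e1)
    rv=R.align_vectors([-n],[M[:,2]])[0].as_rotvec(); 
    M2=R.from_rotvec(rv).as_matrix()@M; t2=mouth+n*d+off*(-n)+e1*lat[0]+e2*lat[1]
    f=np.array(s["contact_force"]); print("clk",round(s["clock"],2),"axial mm",(ax*1e3).round(2),"lat mm",(np.array([v@e1,v@e2])*1e3).round(2),"tilt deg",np.degrees(np.arccos(-M[:,2]@n)).round(2),"Fax",(f@n).round(1),"Flat",(f@e1).round(1),(f@e2).round(1),"Max",(np.array(s["moment"])@n).round(2),"op",round(s["opening"],3),"q",np.round(s["q"],2))
    print("row",np.r_[rv.round(4),(t2-t).round(4)].tolist(),"e1",e1.round(3),"e2",e2.round(3)); return M
if __name__=="__main__": report(float(sys.argv[1])/1e3)
E
python3 tgt.py 55; python3 - <<'E'
from h import *
n=np.array([-.487,.1125,.866]);m=np.array([.621,-.1076,.1217]); s=r.get_state(); M=R.from_quat(s["eef_rot"]).as_matrix(); t=np.array(s["tool_pos"]); out=[]
for nm in("scene","side"):
    p=r.snapshot(nm); c=proj(p,m+.03*n).astype(int); x,y=c[0]-40,c[1]-50
    f=p["frame"][y:y+100,x:x+80].astype(float); f=np.clip(255*(f/255)**.6*1.1,0,255).astype(np.uint8)
    print(nm,x,y,"capbottom",proj(p,t).round(1),"captop",proj(p,t-.05*M[:,2]).round(1),"mouth",proj(p,m).round(1)); out.append(cv2.resize(f,(400,500),interpolation=cv2.INTER_CUBIC))
cv2.imwrite("pics/c5.png",np.hstack(out)[:,:,::-1])
E
```

```text
clk 17.8 axial mm 110.19 lat mm [5.94 6.33] tilt deg 1.6 Fax -1.2 Flat -1.0 -0.3 Max -0.04 op 0.178 q [ 0.09  0.55 -0.08  2.22  2.4   0.18 -0.33]
row [-0.019, -0.0106, -0.0093, 0.0216, -0.013, -0.0499] e1 [0.872 0.    0.49 ] e2 [ 0.055  0.994 -0.098]
scene 314 200 capbottom [343.5 235.8] captop [333.3 225.3] mouth [360.1 256.3]
side 303 205 capbottom [329.8 233.2] captop [316.1 215.7] mouth [351.  264.5]
```

View pics/c5.png

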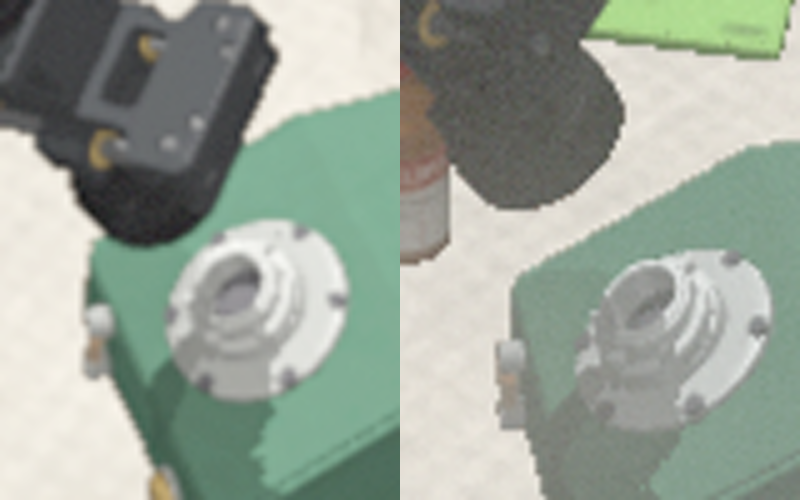

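Picture 11: cap is held with its axis parallel to the neck's and standing above it. I measure its lateral offset in the grip from the lower rim's edge in both views.

```bash
cat > off.py <<'E'
from plan import *
from scipy.ndimage import gaussian_filter
def capoff():
    s=r.get_state(); M=R.from_quat(s["eef_rot"]).as_matrix(); t=np.array(s["tool_pos"]); data=[]
    for nm in("scene","side"):
        p=r.snapshot(nm); g=p["frame"].max(2).astype(float); cb=proj(p,t); dirn=proj(p,t+.03*M[:,2])-cb; dirn/=np.linalg.norm(dirn)
        yy,xx=np.mgrid[:480,:640]; rel=np.stack([xx-cb[0],yy-cb[1]],-1); a=rel@dirn; W=(a>-2)&(a<24)&(np.linalg.norm(rel,axis=-1)<27)
        vals=g[W]; thr,_=cv2.threshold(vals.astype(np.uint8).reshape(-1,1),0,1,cv2.THRESH_OTSU); data.append((p,W,g<thr)); print(nm,"thr",thr,np.percentile(vals,[5,25,50,75,95]))
    def cost(dx,dy,dz=0,each=False):
        c=[]
        for p,W,m in data:
            pts=np.array([proj(p,t+M@np.array([dx+.031*np.cos(a),dy+.031*np.sin(a),z+dz])) for a in th for z in(0,-.027)],np.float32); k=np.zeros((480,640),np.uint8)
            cv2.fillConvexPoly(k,(cv2.convexHull(pts)*16).astype(np.int32),1,shift=4); c.append(int(((k>0)!=m)[W].sum()))
        return c if each else sum(c)
    b=min((cost(dx,dy,dz),dx,dy,dz) for dx in np.arange(-6,7,1.)*1e-3 for dy in np.arange(-8,9,1.)*1e-3 for dz in(-.003,0,.003))
    print("best",b,cost(*b[1:],each=True),"zero",cost(0,0,each=True)); d=M@np.array(b[1:]); print("world offset",d.round(4)); return b
if __name__=="__main__": capoff()
E
python3 off.py
```

```text
scene thr 77.0 [ 14.  25. 101. 119. 196.]
side thr 114.0 [ 41.  47. 169. 176. 182.]
best (218, np.float64(-0.004), np.float64(0.002), -0.003) [106, 112] zero [154, 152]
world offset [ 0.0016 -0.0023  0.0046]
```

Request:
move_arm(
  targets=[
    [[-0.019, -0.0106, -0.0093, 0.011, -0.007, -0.025, 0], [0, 0, 0, 0.011, -0.006, -0.025, 0], [0, 0, 0, 0, 0, 0, 0]],
  ],
)

```text
clock: 18.3
tool_pos: [0.6099, -0.1067, 0.1482]
eef_rot: [0.515, 0.816, 0.082, 0.249]
contact_force: [-0.3, 0.3, -1.8]
opening: 0.177
```

```bash
python3 tgt.py 40; python3 off.py; python3 - <<'E'
from plan import *
out=[]
for nm in("scene","side"):
    p=r.snapshot(nm); c=proj(p,mouth+.015*n).astype(int); x,y=c[0]-32,c[1]-40; print(nm,x,y)
    f=p["frame"][y:y+72,x:x+64].astype(float); f=np.clip(255*(f/255)**.6*1.1,0,255).astype(np.uint8); out.append(cv2.resize(f,(400,450),interpolation=cv2.INTER_CUBIC))
cv2.imwrite("pics/c6.png",np.hstack(out)[:,:,::-1])
E
```

```text
clk 18.3 axial mm 53.41 lat mm [ 3.16 -2.  ] tilt deg 1.11 Fax -1.4 Flat -1.1 0.5 Max -0.02 op 0.177 q [ 0.15  0.68 -0.18  2.21  2.45  0.34 -0.37]
row [0.01, 0.0056, 0.0049, 0.0038, 0.0008, -0.0135] e1 [0.872 0.    0.49 ] e2 [ 0.055  0.994 -0.098]
scene thr 73.0 [ 14.  27.  87. 111. 182.]
side thr 76.0 [ 46.  53.  85.  97. 152.]
best (215, np.float64(-0.004), np.float64(0.002), -0.003) [141, 74] zero [171, 93]
world offset [ 0.0015 -0.0022  0.0047]
scene 325 213
side 315 219
```

Request:
move_arm(
  targets=[
    [[0.01, 0.0056, 0.0049, 0.008, 0.0002, -0.0226, 0], [0, 0, 0, 0, 0, 0, 0]],
  ],
)

```text
clock: 18.7
tool_pos: [0.6187, -0.1048, 0.1319]
eef_rot: [0.513, 0.817, 0.087, 0.248]
contact_force: [0.0, -0.4, -2.0]
opening: 0.177
```

```bash
python3 tgt.py 24
```

```text
clk 18.7 axial mm 35.26 lat mm [2.76 1.66] tilt deg 0.96 Fax -1.8 Flat -1.0 -0.2 Max -0.03 op 0.177 q [ 0.17  0.72 -0.21  2.19  2.48  0.36 -0.38]
row [0.0001, 0.0077, -0.0009, 0.0028, -0.0029, -0.011] e1 [0.872 0.    0.49 ] e2 [ 0.055  0.994 -0.098]
```

Request:
move_arm(
  targets=[
    [[0, 0.0077, -0.001, 0.0017, -0.0023, -0.0105, 0], [0, 0, 0, 0, 0, 0, 0]],
  ],
)

```text
clock: 18.9
tool_pos: [0.6206, -0.1071, 0.1232]
eef_rot: [0.513, 0.818, 0.085, 0.246]
contact_force: [-0.2, -0.5, -2.4]
opening: 0.175
```

```bash
python3 tgt.py 20
```

```text
clk 18.9 axial mm 26.54 lat mm [0.32 0.4 ] tilt deg 0.86 Fax -2.1 Flat -1.4 -0.2 Max -0.01 op 0.175 q [ 0.18  0.74 -0.21  2.19  2.48  0.37 -0.38]
row [0.001, 0.0019, 0.0003, 0.0028, -0.0011, -0.0058] e1 [0.872 0.    0.49 ] e2 [ 0.055  0.994 -0.098]
```

Request:
move_arm(
  targets=[
    [[0.001, 0.002, 0, 0.0011, -0.0003, -0.003, 0], [0, 0, 0, 0.0015, -0.0003, -0.0026, 0], [0, 0, 0, 0, 0, 0, 0]],
  ],
)

```text
clock: 19.2
tool_pos: [0.6228, -0.1075, 0.1184]
eef_rot: [0.513, 0.818, 0.084, 0.245]
contact_force: [-0.1, 0.2, -3.2]
opening: 0.179
```

```bash
python3 tgt.py 17
```

```text
clk 19.2 axial mm 21.31 lat mm [-0.03  0.53] tilt deg 0.85 Fax -2.7 Flat -1.7 0.5 Max -0.04 op 0.179 q [ 0.18  0.75 -0.21  2.18  2.49  0.37 -0.38]
row [0.0003, -0.0001, 0.0002, 0.0021, -0.001, -0.0037] e1 [0.872 0.    0.49 ] e2 [ 0.055  0.994 -0.098]
```

Request:
move_arm(
  targets=[
    [[0, 0, 0, 0.0015, -0.0006, -0.0026, 0], [0, 0, 0, 0.001, -0.0003, -0.0017, 0], [0, 0, 0, 0, 0, 0, 0]],
  ],
)

```text
clock: 19.5
tool_pos: [0.6231, -0.1077, 0.1146]
eef_rot: [0.513, 0.819, 0.084, 0.243]
contact_force: [-0.5, -0.4, -2.5]
opening: 0.179
```

```bash
python3 tgt.py 14
```

```text
clk 19.5 axial mm 17.8 lat mm [-1.63  0.72] tilt deg 0.86 Fax -2.0 Flat -1.6 -0.2 Max -0.04 op 0.179 q [ 0.18  0.76 -0.21  2.18  2.49  0.38 -0.38]
row [-0.001, -0.0024, -0.0003, 0.0033, -0.0012, -0.0024] e1 [0.872 0.    0.49 ] e2 [ 0.055  0.994 -0.098]
```

Request:
move_arm(
  targets=[
    [[-0.001, -0.0024, 0, 0.002, -0.0008, -0.001, 0], [0, 0, 0, 0.001, -0.0003, -0.0015, 0], [0, 0, 0, 0, 0, 0, 0]],
  ],
)

```text
clock: 19.8
tool_pos: [0.6249, -0.1083, 0.1109]
eef_rot: [0.513, 0.819, 0.084, 0.243]
contact_force: [-2.6, 0.4, -2.0]
opening: 0.183
```

```bash
python3 tgt.py 12
```

```text
clk 19.8 axial mm 13.69 lat mm [-1.8   0.57] tilt deg 0.87 Fax -0.4 Flat -3.2 0.4 Max 0.01 op 0.183 q [ 0.19  0.77 -0.21  2.17  2.5   0.38 -0.38]
row [-0.0013, -0.0027, -0.0004, 0.0024, -0.0008, -0.0005] e1 [0.872 0.    0.49 ] e2 [ 0.055  0.994 -0.098]
```

Request:
move_arm(
  targets=[
    [[0, 0, 0, 0.0008, -0.0002, -0.0014, 0], [0, 0, 0, 0.0008, -0.0002, -0.0014, 0], [0, 0, 0, 0, 0, 0, 0]],
  ],
)

```text
clock: 20.1
tool_pos: [0.6253, -0.1083, 0.1104]
eef_rot: [0.512, 0.819, 0.085, 0.244]
contact_force: [-1.4, -0.6, -2.6]
opening: 0.178
```

```bash
python3 tgt.py 12
```

```text
clk 20.1 axial mm 13.06 lat mm [-1.79  0.6 ] tilt deg 0.85 Fax -1.6 Flat -2.5 -0.4 Max 0.0 op 0.178 q [ 0.19  0.77 -0.22  2.17  2.5   0.39 -0.38]
row [-0.0011, -0.0011, -0.0005, 0.0021, -0.0007, 0.0] e1 [0.872 0.    0.49 ] e2 [ 0.055  0.994 -0.098]
```

Request:
move_arm(
  targets=[
    [[-0.058, 0.0135, 0.104, 0.0007, -0.0002, -0.0013, 0], [-0.058, 0.0135, 0.104, 0.0007, -0.0002, -0.0013, 0], [-0.058, 0.0135, 0.104, 0.0007, -0.0002, -0.0013, 0]],
  ],
)

```text
clock: 20.4
tool_pos: [0.6237, -0.1081, 0.1097]
eef_rot: [0.355, 0.899, 0.039, 0.254]
contact_force: [-8.3, 4.2, 13.3]
opening: 0.186
```

```bash
cat >> tgt.py <<'E'
    s=r.get_state(); M=R.from_quat(s["eef_rot"]).as_matrix(); e1=np.array([n[2],0,-n[0]]);e1-=e1@n*n;e1/=np.linalg.norm(e1);e2=np.cross(n,e1); print("YAW",np.degrees(np.arctan2(M[:,0]@e2,M[:,0]@e1)).round(1))
E
python3 tgt.py 12
```

```text
File "tgt.py", line 13
    s=r.get_state(); M=R.from_quat(s["eef_rot"]).as_matrix(); e1=np.array([n[2],0,-n[0]]);e1-=e1@n*n;e1/=np.linalg.norm(e1);e2=np.cross(n,e1); print("YAW",np.degrees(np.arctan2(M[:,0]@e2,M[:,0]@e1)).round(1))
IndentationError: unexpected indent
```

```bash
sed -i 's/__main__": report/__main__":\n    report/' tgt.py; python3 tgt.py 12
```

```text
clk 20.4 axial mm 13.24 lat mm [-3.42  0.73] tilt deg 0.87 Fax 16.0 Flat -0.7 2.4 Max -1.53 op 0.186 q [ 0.13  0.76 -0.13  2.18  2.64  0.36 -0.17]
row [-0.0022, -0.0027, -0.0009, 0.0036, -0.0009, 0.0007] e1 [0.872 0.    0.49 ] e2 [ 0.055  0.994 -0.098]
YAW 138.5
```

Request:
move_arm(
  targets=[
    [[0, 0, 0, -0.0005, 0.0001, 0.0009, 0], [0, 0, 0, 0, 0, 0, 0]],
  ],
)

```text
clock: 20.6
tool_pos: [0.624, -0.1083, 0.1104]
eef_rot: [0.359, 0.897, 0.04, 0.254]
contact_force: [-3.6, 1.0, 1.4]
opening: 0.182
```

```bash
python3 tgt.py 12
```

```text
clk 20.6 axial mm 13.69 lat mm [-2.9   0.56] tilt deg 0.87 Fax 3.1 Flat -2.4 0.7 Max -1.18 op 0.182 q [ 0.13  0.76 -0.13  2.18  2.64  0.36 -0.18]
row [-0.0013, -0.0028, -0.0004, 0.0034, -0.0008, 0.0] e1 [0.872 0.    0.49 ] e2 [ 0.055  0.994 -0.098]
YAW 138.1
```

The axial depth, with the true grip offset of 23 mm, puts the lugs at about -6 mm. Backward turning is blocked hard after about 20°, which fits the lugs sitting in the gaps against the ribs. I'll try forward gently and watch depth and moment.

Request:
move_arm(
  targets=[
    [[0.0487, -0.0113, -0.0866, 0.0004, -0.0001, -0.0007, 0], [0.0487, -0.0113, -0.0866, 0.0004, -0.0001, -0.0007, 0]],
  ],
)

```text
clock: 20.8
tool_pos: [0.6254, -0.1088, 0.1107]
eef_rot: [0.449, 0.855, 0.066, 0.251]
contact_force: [-6.0, 0.2, 7.1]
opening: 0.178
```

```bash
sed -i 's/off=.025/off=.023/' tgt.py; python3 tgt.py 10
```

```text
clk 20.8 axial mm 11.2 lat mm [-1.54  0.15] tilt deg 0.85 Fax 9.1 Flat -1.7 -0.9 Max 0.12 op 0.178 q [ 0.16  0.77 -0.18  2.18  2.56  0.38 -0.29]
row [-0.0003, 0.001, -0.0003, 0.0019, -0.0003, -0.0003] e1 [0.872 0.    0.49 ] e2 [ 0.055  0.994 -0.098]
YAW 126.3
```

Request:
move_arm(
  targets=[
    [[0.0487, -0.0113, -0.0866, 0.0004, -0.0001, -0.0006, 0], [0.0487, -0.0113, -0.0866, 0.0004, -0.0001, -0.0006, 0]],
  ],
)

```text
clock: 21.0
tool_pos: [0.6251, -0.1089, 0.1099]
eef_rot: [0.535, 0.804, 0.091, 0.242]
contact_force: [-4.4, 0.6, 0.4]
opening: 0.175
```

```bash
python3 tgt.py 10
```

```text
clk 21.0 axial mm 10.6 lat mm [-2.23  0.09] tilt deg 0.85 Fax 2.6 Flat -3.6 0.3 Max 0.02 op 0.175 q [ 0.2   0.77 -0.24  2.18  2.48  0.4  -0.41]
row [-0.0004, 0.0003, -0.0003, 0.0022, -0.0002, 0.0006] e1 [0.872 0.    0.49 ] e2 [ 0.055  0.994 -0.098]
YAW 114.4
```

Request:
move_arm(
  targets=[
    [[0.0487, -0.0113, -0.0866, 0.0004, -0.0001, -0.0005, 0], [0.0487, -0.0113, -0.0866, 0.0004, -0.0001, -0.0005, 0], [0.0487, -0.0113, -0.0866, 0.0004, -0.0001, -0.0005, 0]],
  ],
)

```text
clock: 21.3
tool_pos: [0.6254, -0.1085, 0.1085]
eef_rot: [0.653, 0.712, 0.128, 0.225]
contact_force: [-3.7, 1.4, 0.8]
opening: 0.174
```

```bash
python3 tgt.py 8.5
```

```text
clk 21.3 axial mm 9.27 lat mm [-2.65  0.57] tilt deg 0.85 Fax 2.7 Flat -2.8 1.1 Max 0.03 op 0.174 q [ 0.25  0.78 -0.32  2.17  2.37  0.43 -0.6 ]
row [-0.0014, 0.0001, -0.0008, 0.0027, -0.0007, 0.0007] e1 [0.872 0.    0.49 ] e2 [ 0.055  0.994 -0.098]
YAW 96.6
```

Request:
move_arm(
  targets=[
    [[0.0487, -0.0113, -0.0866, 0.0004, -0.0001, -0.0005, 0], [0.0487, -0.0113, -0.0866, 0.0004, -0.0001, -0.0005, 0], [0.0487, -0.0113, -0.0866, 0.0004, -0.0001, -0.0005, 0]],
  ],
)

```text
clock: 21.6
tool_pos: [0.626, -0.108, 0.1073]
eef_rot: [0.755, 0.602, 0.162, 0.202]
contact_force: [-3.9, 1.0, 1.8]
opening: 0.18
```

```bash
python3 tgt.py 7.5
```

```text
clk 21.6 axial mm 7.99 lat mm [-2.69  1.21] tilt deg 0.86 Fax 3.6 Flat -2.6 0.6 Max 0.06 op 0.18 q [ 0.31  0.79 -0.42  2.17  2.28  0.48 -0.8 ]
row [-0.0024, 0.0009, -0.0015, 0.0025, -0.0013, 0.001] e1 [0.872 0.    0.49 ] e2 [ 0.055  0.994 -0.098]
YAW 78.8
```

Sinking 4 mm/rad with almost no torque; continue in smaller steps.

Request:
move_arm(
  targets=[
    [[0.039, -0.009, -0.069, 0.0003, -0.0001, -0.0004, 0], [0.039, -0.009, -0.069, 0.0003, -0.0001, -0.0004, 0]],
  ],
)

```text
clock: 21.8
tool_pos: [0.6266, -0.1076, 0.1068]
eef_rot: [0.802, 0.538, 0.179, 0.188]
contact_force: [-3.4, 2.1, 4.6]
opening: 0.181
```

```bash
python3 tgt.py 7
```

```text
clk 21.8 axial mm 7.4 lat mm [-2.48  1.72] tilt deg 0.89 Fax 5.8 Flat -0.7 1.5 Max 0.09 op 0.181 q [ 0.34  0.8  -0.47  2.17  2.24  0.51 -0.91]
row [-0.0034, 0.0021, -0.0022, 0.0022, -0.0018, 0.001] e1 [0.872 0.    0.49 ] e2 [ 0.055  0.994 -0.098]
YAW 69.3
```

Request:
move_arm(
  targets=[
    [[0.029, -0.0068, -0.052, 0.0002, 0, -0.0003, 0], [0.029, -0.0068, -0.052, 0.0002, 0, -0.0003, 0]],
  ],
)

```text
clock: 22.0
tool_pos: [0.627, -0.1071, 0.107]
eef_rot: [0.834, 0.487, 0.191, 0.177]
contact_force: [-4.0, 1.7, 3.2]
opening: 0.175
```

```bash
python3 tgt.py 7
```

```text
clk 22.0 axial mm 7.39 lat mm [-2.02  2.16] tilt deg 0.9 Fax 4.9 Flat -1.9 1.2 Max 0.08 op 0.175 q [ 0.36  0.81 -0.51  2.17  2.21  0.53 -1.  ]
row [-0.0029, 0.0042, -0.0022, 0.0017, -0.0023, 0.0008] e1 [0.872 0.    0.49 ] e2 [ 0.055  0.994 -0.098]
YAW 62.2
```

Request:
move_arm(
  targets=[
    [[0.029, -0.0068, -0.052, 0.0002, 0, -0.0003, 0], [0.029, -0.0068, -0.052, 0.0002, 0, -0.0003, 0]],
  ],
)

```text
clock: 22.2
tool_pos: [0.6273, -0.1066, 0.107]
eef_rot: [0.862, 0.435, 0.202, 0.165]
contact_force: [-3.3, 2.2, 2.0]
opening: 0.176
```

```bash
python3 tgt.py 7
```

```text
clk 22.2 axial mm 7.33 lat mm [-1.79  2.72] tilt deg 0.92 Fax 3.6 Flat -1.9 1.8 Max 0.24 op 0.176 q [ 0.38  0.82 -0.55  2.17  2.18  0.56 -1.09]
row [-0.0024, 0.0056, -0.0021, 0.0014, -0.0028, 0.0008] e1 [0.872 0.    0.49 ] e2 [ 0.055  0.994 -0.098]
YAW 55.2
```

Moment starts to rise (0.24 N m). Small turns until it is snug.

Request:
move_arm(
  targets=[
    [[0.0195, -0.0045, -0.0346, 0, 0, 0, 0], [0.0195, -0.0045, -0.0346, 0, 0, 0, 0]],
  ],
)

```text
clock: 22.4
tool_pos: [0.627, -0.1058, 0.1067]
eef_rot: [0.879, 0.399, 0.209, 0.157]
contact_force: [-0.1, 2.3, -1.6]
opening: 0.176
```

```bash
python3 tgt.py 7
```

```text
clk 22.4 axial mm 7.31 lat mm [-2.21  3.53] tilt deg 0.93 Fax -1.1 Flat -0.9 2.4 Max 0.39 op 0.176 q [ 0.4   0.83 -0.57  2.17  2.16  0.57 -1.15]
row [-0.0033, 0.0054, -0.0026, 0.0018, -0.0036, 0.0011] e1 [0.872 0.    0.49 ] e2 [ 0.055  0.994 -0.098]
YAW 50.5
```

Request:
move_arm(
  targets=[
    [[0.0195, -0.0045, -0.0346, 0, -0.0005, 0, 0], [0.0195, -0.0045, -0.0346, 0, -0.0005, 0, 0]],
  ],
)

```text
clock: 22.6
tool_pos: [0.6269, -0.1055, 0.1066]
eef_rot: [0.894, 0.364, 0.215, 0.148]
contact_force: [-2.0, 3.0, -1.6]
opening: 0.173
```

```bash
python3 tgt.py 7
```

```text
clk 22.6 axial mm 7.24 lat mm [-2.4   3.81] tilt deg 0.97 Fax -0.1 Flat -2.6 3.0 Max 0.68 op 0.173 q [ 0.41  0.83 -0.6   2.17  2.15  0.59 -1.21]
row [-0.0047, 0.006, -0.0034, 0.0019, -0.0039, 0.0013] e1 [0.872 0.    0.49 ] e2 [ 0.055  0.994 -0.098]
YAW 46.0
```

Request:
move_arm(
  targets=[
    [[0.0195, -0.0045, -0.0346, 0, -0.0005, 0, 0], [0.0146, -0.0034, -0.026, 0, -0.0005, 0, 0]],
  ],
)

```text
clock: 22.8
tool_pos: [0.627, -0.1053, 0.1066]
eef_rot: [0.906, 0.334, 0.221, 0.14]
contact_force: [-1.5, 3.4, -0.8]
opening: 0.181
```

```bash
python3 tgt.py 7
```

```text
clk 22.8 axial mm 7.21 lat mm [-2.35  3.9 ] tilt deg 1.02 Fax 0.4 Flat -1.7 3.4 Max 1.13 op 0.181 q [ 0.43  0.84 -0.62  2.17  2.14  0.6  -1.27]
row [-0.0056, 0.0072, -0.0041, 0.0018, -0.0041, 0.0013] e1 [0.872 0.    0.49 ] e2 [ 0.055  0.994 -0.098]
YAW 42.0
```

Tight at about 1.1 N m, axial 7.2 mm. Release and back off along the axis.

Request:
move_arm(
  targets=[
    [[0, 0, 0, 0, 0, 0, 0.5], [0, 0, 0, 0, 0, 0, 0.5], [0, 0, 0, 0, 0, 0, 0.5], [0, 0, 0, 0, 0, 0, 0.5], [0, 0, 0, 0, 0, 0, 0.5]],
  ],
)

```text
clock: 23.3
tool_pos: [0.6308, -0.1092, 0.1087]
eef_rot: [0.906, 0.329, 0.223, 0.143]
contact_force: [0.7, -0.6, -0.2]
opening: 0.5
```

Request:
move_arm(
  targets=[
    [[0, 0, 0, -0.005, 0.001, 0.009, 0.5], [0, 0, 0, -0.01, 0.0023, 0.0175, 0.5], [0, 0, 0, -0.0146, 0.0034, 0.026, 0.5], [0, 0, 0, -0.0146, 0.0034, 0.026, 0.5], [0, 0, 0, -0.0146, 0.0034, 0.026, 0.5]],
  ],
)

```text
clock: 23.8
tool_pos: [0.5686, -0.0956, 0.2145]
eef_rot: [0.907, 0.328, 0.222, 0.142]
contact_force: [0.2, 0.0, 1.0]
opening: 0.501
```

Request:
move_arm(
  targets=[
    [[0, 0, 0, -0.02, 0.004, 0.03, 0.5], [0, 0, 0, -0.02, 0.004, 0.03, 0.5], [0, 0, 0, -0.02, 0.004, 0.03, 0.5], [0, 0, 0, 0, 0, 0, 0.5]],
  ],
)

```text
clock: 24.2
tool_pos: [0.5122, -0.0842, 0.3015]
eef_rot: [0.906, 0.327, 0.224, 0.145]
contact_force: [0.6, -0.5, 0.3]
opening: 0.498
```

```bash
python3 tgt.py 7; python3 - <<'E'
from plan import *
out=[]
for nm in("scene","side"):
    p=r.snapshot(nm); c=proj(p,mouth).astype(int); x,y=c[0]-48,c[1]-54; print(nm,x,y,"pred home top of bar",((proj(p,mouth+n*.032)-[x,y])*400/96).round(),"ctr",((proj(p,mouth+n*.007)-[x,y])*400/96).round(),"rim bottom",((proj(p,mouth-n*.018)-[x,y])*400/96).round())
    for q in("oil_bottle","screw_jar","spanner","tape","cap_center"): print(q,[(round(d["score"],2),np.round(d["centre"],0)) for d in r.find_in(p,q)[:1]])
    f=p["frame"][y:y+108,x:x+96].astype(float); f=np.clip(255*(f/255)**.6*1.1,0,255).astype(np.uint8); out.append(cv2.resize(f,(400,450),interpolation=cv2.INTER_CUBIC))
cv2.imwrite("pics/c7.png",np.hstack(out)[:,:,::-1])
E
```

```text
clk 24.2 axial mm 234.36 lat mm [-7.09 -0.34] tilt deg 1.3 Fax -0.0 Flat 0.7 -0.5 Max 0.02 op 0.498 q [ 0.32  0.28 -0.43  2.28  1.31  0.27 -0.6 ]
row [0.0032, 0.0169, -0.0004, 0.1166, -0.0252, -0.1937] e1 [0.872 0.    0.49 ] e2 [ 0.055  0.994 -0.098]
YAW 41.4
scene 312 202 pred home top of bar [175. 201.] ctr [195. 221.] rim bottom [214. 240.]
oil_bottle [(0.78, array([226., 308.]))]
screw_jar [(0.94, array([382., 346.]))]
spanner [(0.6, array([350., 291.]))]
tape [(0.73, array([219., 191.]))]
cap_center [(0.85, array([255., 360.]))]
side 303 210 pred home top of bar [167. 186.] ctr [193. 218.] rim bottom [218. 250.]
oil_bottle [(0.74, array([231., 305.]))]
screw_jar [(0.84, array([402., 314.]))]
spanner [(0.61, array([366., 261.]))]
tape [(0.75, array([226., 204.]))]
cap_center [(0.63, array([263., 351.]))]
```

View pics/c7.png

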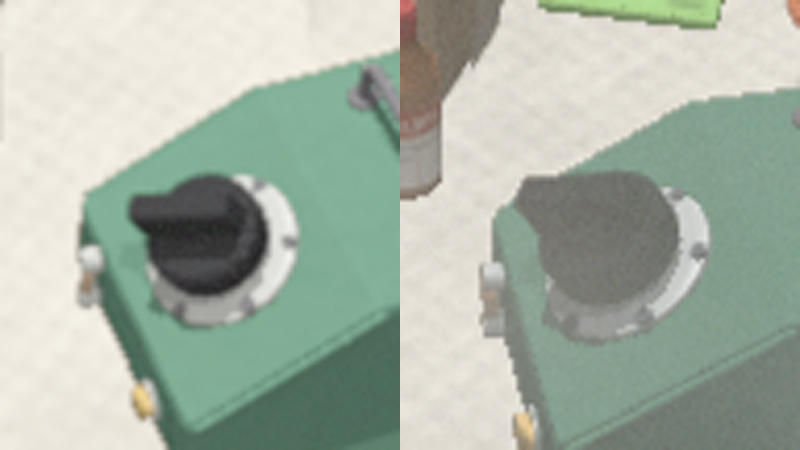

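The cap sits square on the neck, low over the flange (scene crop centre about (208,235), side about (610,240)). The gripper is clear, and the other objects are detected near where they were.

```bash
python3 -c "
from plant import r
print(r.finish_job())"
```

```text
the job is handed in; nothing more can be done
None
```

The cap is back on the filler neck, screwed clockwise until tight, and released. The job was handed in at about 24 s with the gripper backed well away.

**Checks that agreed**
- **Finding the gaps:** I turned the cap backward about 20° until it stopped hard, with the lugs at about -6 mm, in the range given for dropped. I saw no separate drop, so it probably landed already in the gaps.
- **Screwing on:** going forward it sank about 4 mm per radian with almost no torque. The depth levelled off at 7.2 mm (7 mm is home), and the torque then rose to about 1.1 N m.
- **Last pictures:** both outside cameras show the cap square and low on the neck, with the gripper clear.

**What went wrong or disagreed**
- **Missed grasps:** the first two grasps closed on nothing, just above the grip bar. The real fingertips sit about 25 mm behind the reported tool point, not 11 mm ahead of it. I found this by touching the bar gently, then gripped lower.
- **Backward stop:** pressing against it reached about 1.5 N m for a moment, more than "gently" suggests.
- **Sideways reading:** the tool point read 2 to 4 mm off the neck's axis near the end. The side forces stayed at 3 to 4 N.
- **Bottle and tape:** at the end they were detected up to 9 pixels from their starting pixels. I took this as detector noise or partial hiding, because the arm never went near them. The jar and spanner stayed within 4 pixels.

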